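# Lay the last course of wall tiles in running bond and clamp the print nest

### The job

The wooden wall tiles in the nest board are to be screen-printed as one panel. Slide the two tiles waiting on the front of the board, without lifting them off it, into place as the third course, flat and snug against the second course and in running bond with it: the half tile against the side fence, the full tile next to it, so that no end joint lines up with the one behind. Then throw the clamp lever fully over so that the bar closes the end joints, and let go. Do not push the laid courses out of place or shift the squeegee, tape roll or red-lidded jar.

Things in the scene. Friction and masses are not known exactly. Their poses are not given: they have to be found in the camera images.
- nest: Fixed grey nest board, 12 mm thick, on the table. Origin at table height under the centre of the third course's place; x points away from the robot to the back fence (up to 0.12 rad off), y left to the side fence. Board x -166 to 219 mm, y -235 to 137. Fences 18 mm high above the board: back fence face x = 188.5; side fence face y = 113.5 (x -44 to 188). Front part, x below -40: free, tiles wait there
- nest_corner (a point): Where the faces of back and side fence meet, at board-top height; nest coordinates (188.5, 113.5, 12) mm. Courses run along nest y from the side fence to the clamp bar; their centre lines lie at about x = 150 (first, at the back), 75 (second) and 0 mm (third). Done, the third course has the half tile centred near y = 75 and the full tile near y = -38 mm
- bar_face (a point): Middle of the tile-side face of the clamp bar, 10 mm above the board. Aluminium bar, 18 mm thick, 17 mm high, from nest x -12 to 188, closing the right end of all three courses. Face at nest y = -137 mm with the lever open, -113.5 mm with it fully over, 227 mm from the side fence; a course is 225 mm long
- lever (a joint): Toggle clamp lever, turning level about an upright pin. 0 = open (as found), 1.658 = fully over at its stop (just past dead centre, stays there); clockwise from above as the value grows. A link moves the clamp bar 24 mm toward the tiles. A push of 1 to 5 N turns it; it stays where it is left. If a tile stands skew or too far out, the bar jams and the lever stops short
- lever_pivot (a point): Axis of the lever's pin, nest coordinates (30, -193.5) mm, 26.5 mm above the table
- lever_grip (a point): On the lever's black grip, 85 mm from the pivot, 26.5 mm above the table. Grip 18 mm wide, 17.5 to 35.5 mm above the table, from 45 to 115 mm from the pivot. Open, it points to nest -y and 25 degrees toward -x; fully over, to -x and 30 degrees toward +y. To close, push on the side that faces away from the robot while it is open: at first toward the robot, then to the left
- half_3: Waiting half tile, plain wood, 75 x 75 mm, 26 mm high, about 0.10 kg. Origin: centre of its underside (12 mm above the table); axes along its edges. Waits on the front part of the board, either left or right of the full tile
- full_3: Waiting full tile, plain wood, 75 mm (its x) x 150 mm (its y), 26 mm high, about 0.19 kg. Origin: centre of its underside. Waits on the front part of the board, long side roughly along the courses, left or right of the half tile
- half_1: Half tile of the first course (at the back fence), left, already laid; 75 x 75 x 26 mm, loose; origin centre of underside
- full_1: Full tile of the first course, right, already laid; 75 x 150 x 26 mm, loose; origin centre of underside
- full_2: Full tile of the second course, left (at the side fence), already laid; 75 (x) x 150 (y) x 26 mm, loose; origin centre of underside
- half_2: Half tile of the second course, right, already laid; 75 x 75 x 26 mm, loose; origin centre of underside. The laid tiles have gaps of up to 8 mm at their ends and 3 mm between courses, which pushing and the clamp bar close
- squeegee: Bystander: wooden squeegee, 110 x 165 x 31 mm, lying left of the board; origin centre of underside
- tape_roll: Bystander: brown tape roll, 84 mm across, 30 mm high, left of the board; origin centre of underside
- red_jar: Bystander: small jar with a red lid, 67 mm across, 62 mm high, on the right near the clamp lever; origin centre of underside

How it is judged:
On the way, in this order (a step that is already met when the one before it is completed fails the run):
1. lever still open: both tiles flat in the third course, snug against the second, half tile at the side fence, full tile beside it (end joints open by 20 mm at most) (x of full_3 in the frame of full_2 between -0.0785 and -0.072 m and x of half_3 in the frame of full_2 between -0.0785 and -0.072 m and y of full_3 in the frame of full_2 between -0.098 and -0.07 m and y of half_3 in the frame of full_2 between 0.019 and 0.043 m and angle between the x axis of full_3 and the x axis of nest, either way round below 0.035 rad and (angle between the x axis of half_3 and the x axis of nest, either way round below 0.035 rad or angle between the x axis of half_3 and the y axis of nest, either way round below 0.035 rad) and z of each of full_3, half_3 in the frame of nest below 0.0145 m and value of joint lever below 0.3 rad), for 0.1 s.
2. the clamp lever is fully over (value of joint lever above 1.6 rad), for 0.2 s.
At the end, for the whole second after the job is handed in: Third course flat, square within 0.035 rad, within 3.5 mm of touching the second; full tiles of courses 2 and 3 offset half a tile (75 mm, within 4.5 mm), half tile at the fence; second course closed within 4 mm, laid tiles within 12 mm of their start; lever above 1.60 rad; all at rest (x of full_3 in the frame of full_2 between -0.0785 and -0.072 m and x of half_3 in the frame of full_2 between -0.0785 and -0.072 m and y of full_3 in the frame of full_2 between -0.0795 and -0.0705 m and y of half_3 in the frame of full_2 between 0.033 and 0.042 m and angle between the x axis of full_3 and the x axis of nest, either way round below 0.035 rad and (angle between the x axis of half_3 and the x axis of nest, either way round below 0.035 rad or angle between the x axis of half_3 and the y axis of nest, either way round below 0.035 rad) and z of each of full_3, half_3 in the frame of nest below 0.0145 m and value of joint lever above 1.6 rad and distance of each of half_1, full_1, full_2, half_2 from where it was at the start of the episode below 0.012 m and y of half_2 in the frame of full_2 between -0.1175 and -0.1095 m and linear speed of each of half_3, full_3 below 0.01 m/s).
It fails at once if a tile is lifted off the board by more than 15 mm (height (world z) of any of half_3, full_3 above 0.027 m).
It fails at once if the squeegee is moved more than 20 mm (distance of squeegee from where it was at the start of the episode above 0.02 m).
It fails at once if the tape roll is moved more than 20 mm (distance of tape_roll from where it was at the start of the episode above 0.02 m).
It fails at once if the red-lidded jar is moved more than 20 mm (distance of red_jar from where it was at the start of the episode above 0.02 m).
It fails at once if a tile laid earlier is pushed more than 20 mm out of place (distance of any of half_1, full_1, full_2, half_2 from where it was at the start of the episode above 0.02 m).
It also fails if it takes over 66 s, if anything falls off the work surface, if the arm or the gripper's body presses on something with over 40 N, if the wrist force passes 120 N, or if a joint passes its speed limit or range.

### The arm

A 6-joint arm with a two-finger parallel gripper is mounted at the origin on a cart in front of the work surface, level with it; the furniture and walls round the work are solid. World frame = base frame: x ahead of the robot, y to its left, z up, the work surface at z = 0. Lengths are in m, angles in rad, forces in N, time in s.
With the tool pointing down it reaches from about 0.3 to 0.875 m from the base axis. Payload 4.2 kg.
Tool frame: the origin (TCP) lies midway between the tips of the shut fingers; the grasp point (between the pads) lies 19 mm behind it; z points along the fingers, y is the line along which they close (so a half turn about z gives the same grasp; the last joint's range is limited). The gripper opens to 85 mm and grips with 20 to 120 N. Pads are 22 mm wide; open, the fingers measure 114 mm over their backs; the gripper's body (76 mm by 85 mm) begins 54 mm behind the grasp point. The pads swing forward as they close: fully open they stand 13 mm farther back than shut.
Start: joints at [1.282, 0.32, 1.565, -0, 1.257, -0.02], TCP at [0.153, 0.554, 0.195] pointing down, gripper open.
Joint ranges: [-3.11, 3.11], [-0.84, 2.01], [0.21, 2.61], [-1.34, 4.49], [0.05, 2.63], [-2.56, 2.56]. Speed limits (rad/s): [2.57, 2.57, 3.14, 3.14, 3.14, 3.14].

### API

Orientations are given as [roll, pitch, yaw] about the fixed x, y, z axes, in that order (R = Rz(yaw) Ry(pitch) Rx(roll)).
In Python, from rig import status, read_camera, camera_model, manip gives the robot as it stands.
- The arm moves only by the tool step_arm, never from a script. Its argument "motion" is text: rows parted by semicolons, each of 5 numbers parted by spaces: the shift along the tool's x, y, z in m, then the turn about the tool's z in rad, then the finger opening in m, from 0 to 0.0854. In form: dx dy dz roll jaw; .... A call has exactly 5 rows; each row is the pose to reach, as a shift and turn from the pose commanded when the call began, along the tool's axes at that moment; what a row does not reach only later rows make up. A row lasts 1/12 s, in which the tool goes at most 41.7 mm and 7.16 degrees, less where a joint would pass 70% of its speed; a pose out of reach is approached as far as the arm can. A call with a gripper value outside its range is refused whole. The fingers move at their own pace and stop on an object; the grip force is fixed at half the most. Time passes only in rows, so rows that repeat a pose let the fingers close, or fill a call up. It gives the time, the measured TCP pose, the force, the opening and the grip force at its end, in the units of the state.
- status.get_state(): the state, without advancing time (a new reading comes with each control period).
- read_camera(name): name is "side" or "top"; returns the picture (400x640x3 uint8, blue, green, red); there is no depth.
- camera_model(name): a dict with "fovy" (degrees; the focal length in pixels is half the picture's height over the tangent of half this angle, whatever the lens; pixels are square), "cx", "cy" (the principal point, pixels), "rvec" (rotation vector, rad) and "tvec" (3), from world to camera coordinates, as OpenCV has them. Camera axes: x right, y down, z forward; pixel columns grow to the right and rows downward; lengths in m; the calibration is good to about 2 mm. A picture is of the moment at which its call begins. camera_model takes no time and is no camera call.
- manip.job_done(): hands the job in; it is judged then, once.
The state is a dict: "time": time; "joints": joint angles; "dq": joint speeds; "effort": joint torques, N m; "tcp_pos": TCP position; "tcp_rot": TCP orientation; "contact_force": force on the tool from outside, world axes, zero at the start; "ft_torque": the same for the moment, N m; "width": opening from 0.0 (shut) to 1.0 (fully open); "finger_force": force on a finger pad.
Only numpy, scipy, OpenCV 4.12 (cv2) and the standard library are available. Lean on these libraries where they do the work, as an engineer would, in place of code of your own. Each camera call takes 0.05 s, during which the arm holds its last target. There are 200 camera calls.

## Working session

There is one attempt and no reset: what is moved stays moved. The work goes in short steps, Python scripts to look and compute and a tool call to move; the robot and the scene stay as the last step left them, time stands still between calls to the robot, and variables do not carry over. Pictures are saved under pics/ and viewed, at most 10 in all, crops included, and the job is handed in when it is done.

Besides the shell and the picture viewer there is one more tool, called after "Call:" in YAML: its name, and indented under it one key for each argument. step_arm: Moves the arm, as the interface text tells. Its arguments: {"type":"object","properties":{"motion":{"type":"string"}},"required":["motion"]}

```bash
mkdir -p pics; ls; python3 - <<'E'
from rig import status, read_camera, camera_model
import cv2
for n in("top","side"):
    cv2.imwrite(f"pics/{n}0.png",read_camera(n)); print(n,camera_model(n))
s=status.get_state(); print(s)
E
```

```text
pics
top {'fovy': 47.428887830822774, 'cx': 321.83142375212515, 'cy': 198.08518224702976, 'rvec': array([ 2.13242564, -2.09499122,  0.20957978]), 'tvec': array([-0.02936687,  0.55449716,  1.13483318])}
side {'fovy': 48.70447693315235, 'cx': 321.1589090065665, 'cy': 191.41456862098713, 'rvec': array([ 0.40668777, -2.59951696,  1.46600252]), 'tvec': array([0.53222049, 0.14385229, 1.31954683])}
{'time': 0.1, 'joints': array([ 1.28199313e+00,  3.20232413e-01,  1.56555431e+00, -8.13342719e-07,
        1.25740339e+00, -2.00236103e-02]), 'dq': array([-0.00011457, -0.00070292, -0.00509885, -0.00047226, -0.00033254,
       -0.00024103]), 'effort': array([-1.06390504e-03, -4.16411948e+01, -2.34705359e+01, -1.12698992e-04,
        4.87909492e-03, -2.09523654e-05]), 'tcp_pos': array([0.15256876, 0.55388708, 0.19406489]), 'tcp_rot': array([-3.13999550e+00, -3.12115678e-05,  2.87281329e+00]), 'contact_force': array([0.10063262, 0.42509527, 1.05225273]), 'ft_torque': array([-0.00139415, -0.03313531, -0.00808571]), 'finger_force': 0.0, 'width': 1.0022842749890748}
```

View pics/top0.png

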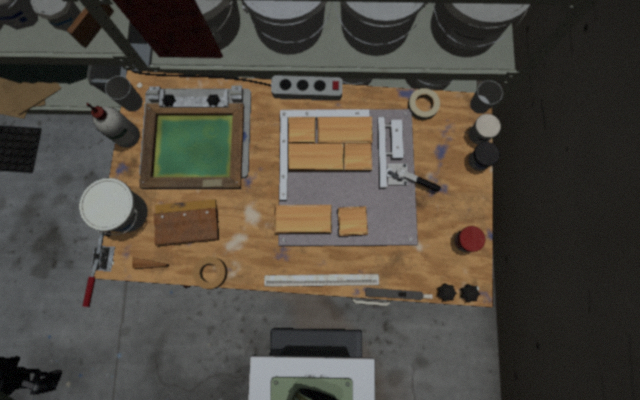

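View pics/side0.png

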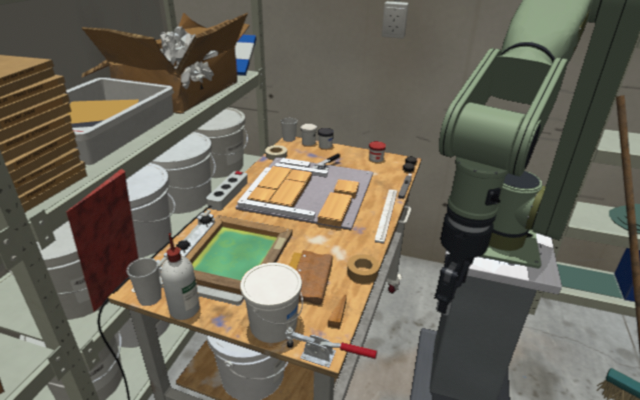

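The top view shows the full tile waiting at left, about (303,219), and the half tile at right, about (352,221). The lever grip is at (428,184), the red jar at (471,238) and the nest corner at about (288,117). I'll take an enlarged crop to measure from.

```bash
python3 - <<'E'
import cv2
im=cv2.imread("pics/top0.png")[100:255,265:450]
im=cv2.convertScaleAbs(cv2.resize(im,None,fx=3.8,fy=3.8,interpolation=cv2.INTER_CUBIC),alpha=1.3)
cv2.imwrite("pics/crop0.png",im)
E
```

```text
(no output)
```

View pics/crop0.png

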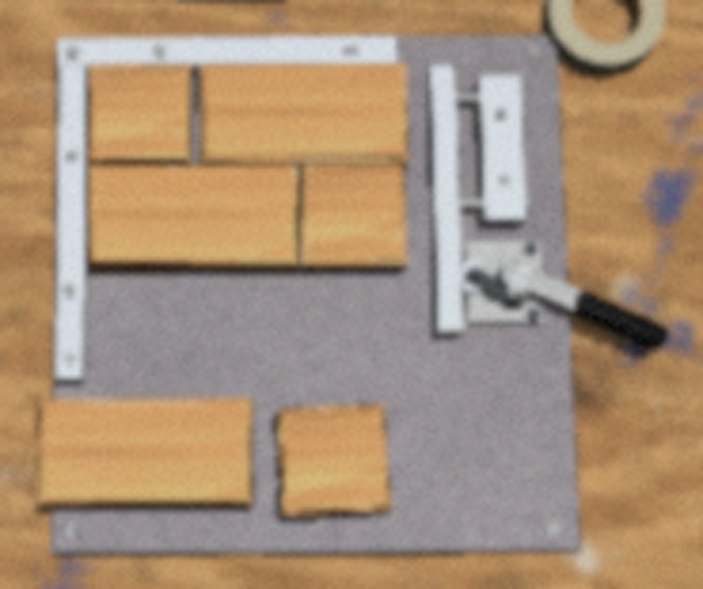

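```bash
cat > h.py <<'E'
import numpy as np, cv2
from rig import camera_model
from scipy.optimize import least_squares
def ray(px,z,cam="top"):
    m=camera_model(cam); f=200/np.tan(np.radians(m["fovy"]/2))
    R,_=cv2.Rodrigues(m["rvec"]); c=-R.T@m["tvec"]
    out=[]
    for u,v in np.atleast_2d(np.array(px,float)):
        d=R.T@np.array([(u-m["cx"])/f,(v-m["cy"])/f,1]); out.append((c+d*(z-c[2])/d[2])[:2])
    return np.array(out)
def crop(px,s=3.8,o=(265,100)): return (np.array(px,float)+.5)/s-.5+np.array(o)
def rot(a): return np.array([[np.cos(a),-np.sin(a)],[np.sin(a),np.cos(a)]])
def fit(W,L):
    W=np.array(W);L=np.array(L)
    r=least_squares(lambda p:((rot(p[2])@L.T).T+p[:2]-W).ravel(),[*W.mean(0),0],loss="soft_l1",f_scale=.002)
    return r.x,np.round(1e3*r.fun.reshape(-1,2),1)
E
python3 - <<'E'
from h import *
B=ray(crop([(58,38),(560,38),(578,551),(53,550)]),.012)
p,r=fit(B,[(.219,.137),(.219,-.235),(-.166,-.235),(-.166,.137)]);print("nest",p,r.tolist())
def tonest(w): return (rot(p[2]).T@(np.array(w)-p[:2]).T).T
for n,c,h in (("full",[(43,398),(251,398),(250,503),(40,503)],(.0375,.075)),("half",[(281,408),(384,404),(388,508),(284,516)],(.0375,.0375)),("full2",[(90,166),(298,167),(297,264),(90,264)],(.0375,.075))):
    W=ray(crop(c),.038); q,r=fit(W,[(h[0],h[1]),(h[0],-h[1]),(-h[0],-h[1]),(-h[0],h[1])])
    print(n,q,"nest",tonest(q[:2][None])*1e3,q[2]-p[2],r.tolist())
print("fence top corners in",tonest(ray(crop([(84,64),(397,64),(84,380)]),.030))*1e3)
print("bar top edges",tonest(ray(crop([(430,66),(437,333)]),.029))*1e3)
print("grip",tonest(ray(crop([(622,320)]),.0355))*1e3)
print("nest->world targets:",[(n,(rot(p[2])@np.array(v)+p[:2]).round(4)) for n,v in (("h",(0,.075)),("f",(0,-.038)),("piv",(.03,-.1935)))])
W=ray([(471,238)],.062);print("jar",W,tonest(W))
E
```

```text
nest [ 0.60226991 -0.03786367  0.01806472] [[1.8, -0.7], [2.1, 0.6], [-1.6, -2.1], [-2.5, 2.7]]
full [0.50397342 0.0290002  0.01684081] nest [[-97.07263818  68.62856236]] -0.0012239068270965582 [[0.7, 2.8], [0.7, -2.2], [-0.7, -3.1], [-0.7, 2.3]]
half [ 0.50025156 -0.10140723  0.06086551] nest [[-103.14953687  -61.69036099]] 0.04280079741307051 [[0.1, 2.5], [0.6, -0.7], [-1.6, -2.6], [0.6, 0.8]]
full2 [ 6.74001282e-01 -5.45098248e-04  1.51185471e-02] nest [[72.39378538 36.01674392]] -0.0029461696765833746 [[1.2, 0.5], [1.6, -0.5], [-1.5, -1.7], [-1.2, 1.7]]
fence top corners in [[ 189.56463393  116.59935158]
 [ 189.35214376 -111.98575296]
 [ -45.85989104  113.00656221]]
bar top edges [[ 188.17965885 -136.16590638]
 [ -11.88268359 -136.16795926]]
grip [[  -4.05595394 -265.88263797]]
nest->world targets: [('h', array([0.6009, 0.0371])), ('f', array([ 0.603 , -0.0759])), ('piv', array([ 0.6358, -0.2308]))]
jar [[ 0.45632253 -0.40245338]] [[-0.15250942 -0.36189387]]
```

Call:
step_arm:
  motion: "-0.015 -0.016 0 0 0.085; -0.04 -0.042 0 0 0.085; -0.067 -0.071 0 0 0.085; -0.094 -0.1 0 0 0.085; -0.121 -0.129 0 0 0.085"

```text
time: 0.52
tcp_pos: [0.2353, 0.3961, 0.1943]
tcp_rot: [-3.141, -0.0, 2.874]
contact_force: [0.2, -0.1, -0.3]
width: 0.994
finger_force: 0.0
```

Call:
step_arm:
  motion: "-0.0275 -0.029 0 0 0.085; -0.055 -0.058 0 0 0.085; -0.0825 -0.087 0 0 0.085; -0.11 -0.116 0 0 0.085; -0.1375 -0.145 0 0 0.085"

```text
time: 0.93
tcp_pos: [0.3293, 0.2197, 0.1947]
tcp_rot: [3.142, 0.0, 2.873]
contact_force: [1.1, 1.1, -0.3]
width: 0.997
finger_force: 0.0
```

Call:
step_arm:
  motion: "-0.0275 -0.029 0 0 0.085; -0.055 -0.058 0 0 0.085; -0.0825 -0.087 0 0 0.085; -0.11 -0.116 0 0 0.085; -0.1375 -0.145 0 0 0.085"

```text
time: 1.35
tcp_pos: [0.4234, 0.0432, 0.1947]
tcp_rot: [3.141, -0.0, 2.872]
contact_force: [1.7, 1.7, -0.3]
width: 0.995
finger_force: 0.0
```

Call:
step_arm:
  motion: "-0.0275 -0.029 0 -0.05 0.085; -0.055 -0.058 0.03 -0.15 0.085; -0.082 -0.087 0.06 -0.25 0.085; -0.105 -0.111 0.08 -0.32 0.085; -0.113 -0.12 0.08 -0.327 0.085"

```text
time: 1.77
tcp_pos: [0.4991, -0.1027, 0.1112]
tcp_rot: [3.141, -0.005, -3.082]
contact_force: [0.1, 0.5, 1.0]
width: 0.997
finger_force: 0.0
```

Call:
step_arm:
  motion: "-0.001 0.001 0.02 0 0.085; -0.001 0.001 0.05 0 0.085; -0.001 0.001 0.075 0 0.085; -0.001 0.001 0.085 0 0.085; -0.001 0.001 0.085 0 0.085"

```text
time: 2.18
tcp_pos: [0.499, -0.0989, 0.0274]
tcp_rot: [3.14, -0.006, -3.083]
contact_force: [0.0, -0.6, -0.1]
width: 0.995
finger_force: 0.0
```

```bash
python3 - <<'E'
from rig import *
import cv2
im=cv2.resize(read_camera("side")[140:260,200:420],None,fx=3.6,fy=3.6,interpolation=cv2.INTER_CUBIC)
cv2.imwrite("pics/s1.png",im)
E
```

```text
(no output)
```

View pics/s1.png

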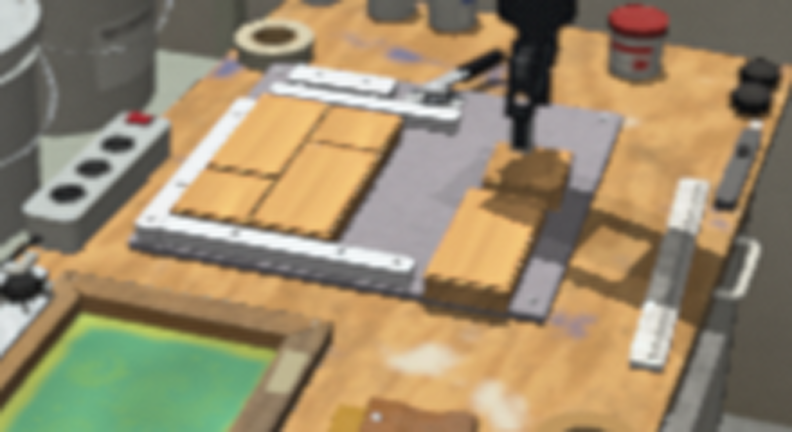

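The crop shows the fingers above the half tile, and the gap to the full tile is too tight to grip. I'll push with two fingers from the front instead.

Call:
step_arm:
  motion: "0 0 -0.02 0 0.06; 0.02 -0.002 -0.03 0.02 0.04; 0.05 -0.002 -0.03 0.042 0.04; 0.074 -0.002 -0.03 0.042 0.04; 0.076 -0.002 -0.02 0.042 0.04"

```text
time: 2.65
tcp_pos: [0.4231, -0.1058, 0.0526]
tcp_rot: [-3.141, 0.002, -3.126]
contact_force: [0.4, 0.1, -0.3]
width: 0.469
finger_force: 0.0
```

Call:
step_arm:
  motion: "0 0 0 0 0.04; 0 0 0.015 0 0.04; 0 0 0.028 0 0.04; 0 0 0.028 0 0.04; 0 0 0.028 0 0.04"

```text
time: 3.07
tcp_pos: [0.4267, -0.1059, 0.0226]
tcp_rot: [-3.141, 0.001, -3.125]
contact_force: [-0.3, -0.0, -0.3]
width: 0.47
finger_force: 0.0
```

Call:
step_arm:
  motion: "-0.015 0.004 0 0 0.04; -0.035 0.004 0 0 0.04; -0.055 0.004 0 0 0.04; -0.075 0.004 0 0 0.04; -0.095 0.004 0 0 0.04"

```text
time: 3.48
tcp_pos: [0.5229, -0.1003, 0.0235]
tcp_rot: [-3.141, 0.003, -3.125]
contact_force: [0.2, -0.3, -0.8]
width: 0.468
finger_force: 0.0
```

Call:
step_arm:
  motion: "-0.006 0 0 0 0.04; -0.012 0 0 0 0.04; -0.017 0 0 0 0.04; -0.021 0 0 0 0.04; -0.021 0 0 0 0.04"

```text
time: 3.9
tcp_pos: [0.5416, -0.1, 0.022]
tcp_rot: [3.142, 0.0, -3.125]
contact_force: [0.4, 0.2, 0.3]
width: 0.473
finger_force: 0.0
```

```bash
python3 - <<'E'
from rig import *
import cv2
im=read_camera("top"); cv2.imwrite("pics/t2f.png",im)
a=cv2.resize(im[100:255,265:450],None,fx=3.8,fy=3.8,interpolation=cv2.INTER_CUBIC)
cv2.imwrite("pics/t2.png",cv2.convertScaleAbs(a,alpha=1.3))
E
```

```text
(no output)
```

View pics/t2.png

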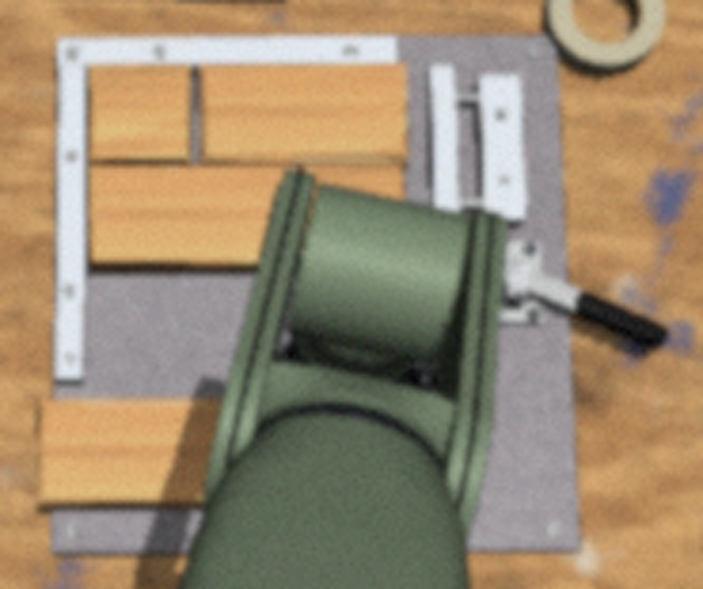

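The arm hides the half tile, so I'll creep forward by force.

Call:
step_arm:
  motion: "-0.002 0 0 0 0.04; -0.004 0 0 0 0.04; -0.006 0 0 0 0.04; -0.008 0 0 0 0.04; -0.008 0 0 0 0.04"

```text
time: 4.37
tcp_pos: [0.5499, -0.0999, 0.0218]
tcp_rot: [3.142, 0.0, -3.125]
contact_force: [-0.2, -0.4, -0.5]
width: 0.468
finger_force: 0.0
```

Call:
step_arm:
  motion: "-0.001 0 0 0 0.04; -0.002 0 0 0 0.04; -0.003 0 0 0 0.04; -0.004 0 0 0 0.04; -0.004 0 0 0 0.04"

```text
time: 4.78
tcp_pos: [0.5537, -0.0997, 0.0218]
tcp_rot: [3.142, 0.0, -3.125]
contact_force: [0.6, -0.3, -0.3]
width: 0.466
finger_force: 0.0
```

Call:
step_arm:
  motion: "-0.001 0 0 0 0.04; -0.002 0 0 0 0.04; -0.003 0 0 0 0.04; -0.003 0 0 0 0.04; -0.003 0 0 0 0.04"

```text
time: 5.2
tcp_pos: [0.5565, -0.0997, 0.0218]
tcp_rot: [3.142, 0.0, -3.125]
contact_force: [-0.8, -0.6, 0.6]
width: 0.47
finger_force: 0.0
```

Call:
step_arm:
  motion: "-0.0005 0 0 0 0.04; -0.001 0 0 0 0.04; -0.0015 0 0 0 0.04; -0.002 0 0 0 0.04; -0.002 0 0 0 0.04"

```text
time: 5.62
tcp_pos: [0.5585, -0.0997, 0.0218]
tcp_rot: [3.142, 0.0, -3.125]
contact_force: [0.1, 0.2, 1.0]
width: 0.467
finger_force: 0.0
```

```bash
python3 - <<'E'
from rig import *
import cv2
im=read_camera("side"); cv2.imwrite("pics/s2f.png",im)
im=cv2.resize(im[145:235,230:380],None,fx=5.3,fy=5.3,interpolation=cv2.INTER_CUBIC)
cv2.imwrite("pics/s2.png",im)
E
```

```text
(no output)
```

View pics/s2.png

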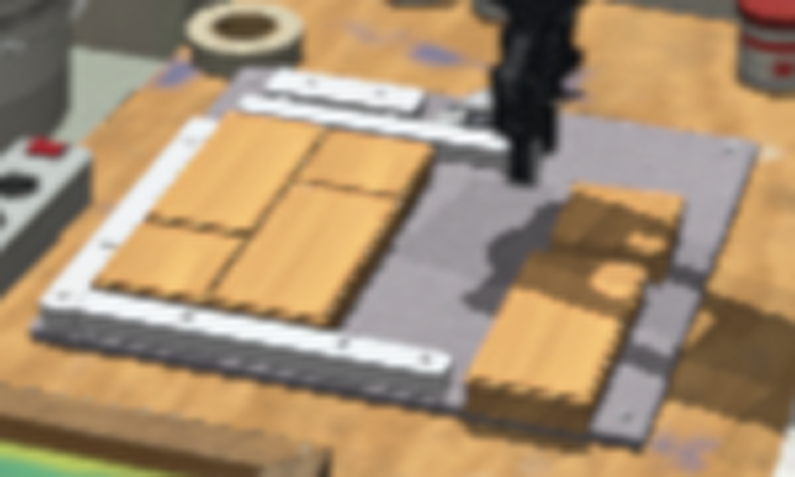

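```bash
python3 - <<'E'
from h import *
from rig import status
def proj(P,cam="side"):
    m=camera_model(cam); f=200/np.tan(np.radians(m["fovy"]/2)); R,_=cv2.Rodrigues(m["rvec"])
    q=(R@np.array(P,float).T).T+m["tvec"]; return np.c_[m["cx"]+f*q[:,0]/q[:,2],m["cy"]+f*q[:,1]/q[:,2]]
for y in(-.07,-.1,-.13):
  for z in(.02,.04,.06): print(y,z,((proj([(.5585,y,z)])-[230,145])*5.3).round())
print("half top corners at estimate",((proj([(.54,-.064,.038),(.54,-.139,.038),(.46,-.064,.038),(.46,-.139,.038)])-[230,145])*5.3).round().tolist())
print("full corners L",((proj([(.5415,.104,.038),(.4665,.104,.038)])-[230,145])*5.3).round().tolist())
print(status.get_state()["tcp_pos"])
E
```

```text
-0.07 0.02 [[514. 243.]]
-0.07 0.04 [[515. 216.]]
-0.07 0.06 [[516. 189.]]
-0.1 0.02 [[527. 220.]]
-0.1 0.04 [[528. 193.]]
-0.1 0.06 [[529. 167.]]
-0.13 0.02 [[540. 198.]]
-0.13 0.04 [[541. 172.]]
-0.13 0.06 [[542. 145.]]
half top corners at estimate [[540.0, 228.0], [571.0, 173.0], [663.0, 249.0], [690.0, 193.0]]
full corners L [[457.0, 369.0], [583.0, 394.0]]
[ 0.55846449 -0.09963297  0.02178834]
```

The side crop shows the half tile unmoved, with its top corners at about (575,183) and (683,195), and the fingertip at (522,183). By projection the tip sits near z = 0.06, so it passed over the tile. The real tip is higher than the reading suggests, so I'll find the board by touch here over clear board.

Call:
step_arm:
  motion: "0 0 0.003 0 0.04; 0 0 0.006 0 0.04; 0 0 0.009 0 0.04; 0 0 0.012 0 0.04; 0 0 0.012 0 0.04"

```text
time: 6.08
tcp_pos: [0.5578, -0.0995, 0.0089]
tcp_rot: [3.141, -0.002, -3.125]
contact_force: [-0.0, 0.2, -0.3]
width: 0.47
finger_force: 0.0
```

```bash
python3 - <<'E'
from rig import *
import cv2
print(status.get_state())
im=read_camera("side"); cv2.imwrite("pics/s3f.png",im)
im=cv2.resize(im[110:210,270:390],None,fx=6,fy=6,interpolation=cv2.INTER_CUBIC)
cv2.imwrite("pics/s3.png",cv2.convertScaleAbs(im,alpha=1.6,beta=20))
E
```

```text
{'time': 6.0833, 'joints': array([-1.96926855e-01,  4.85683527e-01,  1.82566562e+00,  9.13983782e-05,
        8.31876001e-01, -1.78402622e+00]), 'dq': array([-0.00110092, -0.00551673, -0.00868434,  0.00065423,  0.01025364,
        0.00111301]), 'effort': array([-4.60490977e-03, -4.45792758e+01, -1.77262062e+01,  4.71353712e-05,
       -7.52291735e-02, -5.17343501e-08]), 'tcp_pos': array([ 0.55777065, -0.09953118,  0.00891413]), 'tcp_rot': array([ 3.14118125e+00, -1.58125268e-03, -3.12535090e+00]), 'contact_force': array([-0.04799473,  0.18197378, -0.27222548]), 'ft_torque': array([-0.00348512, -0.0154023 , -0.0396033 ]), 'finger_force': 0.0, 'width': 0.4695964082416123}
```

View pics/s3.png

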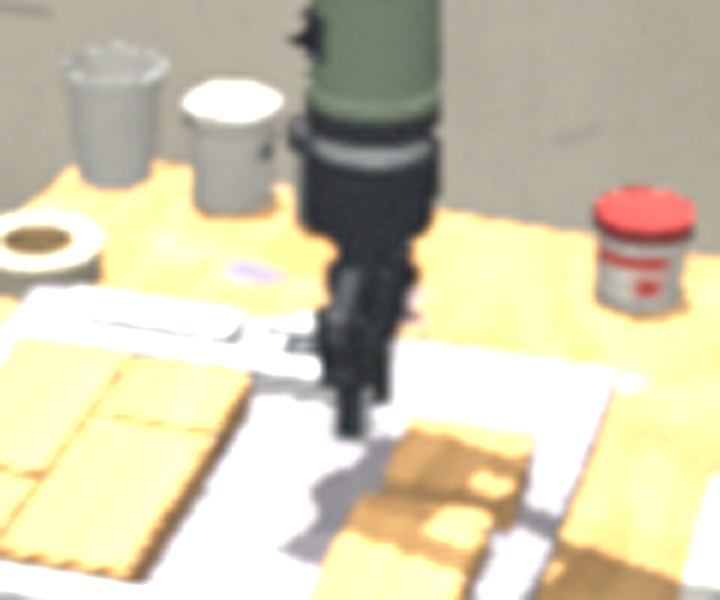

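The left fingertip is at about (350,437) in the crop, still well above the board. I'll keep descending until it touches.

Call:
step_arm:
  motion: "0 0 0.002 0 0.04; 0 0 0.004 0 0.04; 0 0 0.006 0 0.04; 0 0 0.008 0 0.04; 0 0 0.008 0 0.04"

```text
time: 6.55
tcp_pos: [0.5581, -0.0996, 0.0013]
tcp_rot: [3.141, -0.001, -3.125]
contact_force: [-0.5, -0.0, 0.3]
width: 0.465
finger_force: 0.0
```

Call:
step_arm:
  motion: "0 0 0.001 0 0.04; 0 0 0.002 0 0.04; 0 0 0.003 0 0.04; 0 0 0.004 0 0.04; 0 0 0.004 0 0.04"

```text
time: 6.97
tcp_pos: [0.5583, -0.0996, -0.0024]
tcp_rot: [3.141, -0.0, -3.125]
contact_force: [-0.3, -0.1, -0.0]
width: 0.471
finger_force: 0.0
```

Call:
step_arm:
  motion: "0 0 0.001 0 0.04; 0 0 0.002 0 0.04; 0 0 0.003 0 0.04; 0 0 0.004 0 0.04; 0 0 0.004 0 0.04"

```text
time: 7.38
tcp_pos: [0.5582, -0.0996, -0.0065]
tcp_rot: [3.141, -0.0, -3.125]
contact_force: [0.2, 0.4, -0.4]
width: 0.465
finger_force: 0.0
```

Call:
step_arm:
  motion: "0 0 0.001 0 0.04; 0 0 0.002 0 0.04; 0 0 0.003 0 0.04; 0 0 0.004 0 0.04; 0 0 0.004 0 0.04"

```text
time: 7.8
tcp_pos: [0.5582, -0.0996, -0.0104]
tcp_rot: [3.141, -0.0, -3.125]
contact_force: [0.2, 0.3, -0.8]
width: 0.469
finger_force: 0.0
```

Call:
step_arm:
  motion: "0 0 0.001 0 0.04; 0 0 0.002 0 0.04; 0 0 0.003 0 0.04; 0 0 0.004 0 0.04; 0 0 0.004 0 0.04"

```text
time: 8.22
tcp_pos: [0.5582, -0.0996, -0.0144]
tcp_rot: [3.141, -0.0, -3.125]
contact_force: [0.7, -0.2, -0.9]
width: 0.468
finger_force: 0.0
```

```bash
python3 - <<'E'
from rig import *
import cv2,numpy as np
im=read_camera("side"); cv2.imwrite("pics/s4f.png",im)
for n in("s2f","s3f","s4f"):
    g=cv2.cvtColor(cv2.imread(f"pics/{n}.png"),cv2.COLOR_BGR2GRAY)
    print(n,[(u,g[166:205,u].tolist()) for u in(328,333)])
E
```

```text
s2f [(328, [21, 19, 24, 26, 21, 19, 20, 22, 24, 22, 21, 21, 26, 61, 115, 150, 155, 155, 156, 156, 149, 128, 93, 81, 82, 82, 82, 83, 87, 93, 98, 102, 111, 140, 182, 189, 187, 187, 187]), (333, [19, 18, 20, 20, 20, 24, 30, 61, 114, 156, 165, 168, 169, 167, 159, 155, 145, 107, 82, 78, 79, 81, 83, 79, 78, 77, 79, 87, 94, 103, 108, 108, 108, 110, 128, 170, 192, 194, 193])]
s3f [(328, [19, 19, 20, 19, 19, 24, 24, 24, 20, 19, 23, 20, 22, 22, 23, 23, 43, 96, 143, 156, 150, 129, 94, 82, 81, 80, 82, 83, 86, 90, 97, 104, 133, 180, 190, 188, 187, 187, 187]), (333, [22, 25, 24, 21, 20, 20, 20, 20, 21, 27, 44, 98, 156, 165, 154, 145, 127, 93, 80, 79, 79, 82, 82, 80, 78, 77, 79, 87, 94, 103, 107, 108, 107, 111, 139, 186, 196, 194, 193])]
s4f [(328, [39, 36, 32, 31, 25, 20, 20, 19, 18, 18, 19, 21, 24, 23, 20, 19, 20, 24, 23, 24, 24, 26, 43, 71, 81, 82, 82, 83, 87, 91, 96, 103, 134, 180, 190, 189, 188, 187, 187]), (333, [22, 23, 23, 22, 23, 20, 24, 34, 31, 27, 27, 28, 27, 28, 31, 31, 34, 55, 74, 79, 80, 81, 82, 80, 78, 77, 79, 87, 94, 104, 107, 108, 109, 128, 169, 192, 196, 194, 193])]
```

Call:
step_arm:
  motion: "0 0 0.0015 0 0.04; 0 0 0.003 0 0.04; 0 0 0.0045 0 0.04; 0 0 0.006 0 0.04; 0 0 0.006 0 0.04"

```text
time: 8.68
tcp_pos: [0.5581, -0.0996, -0.0206]
tcp_rot: [3.141, -0.001, -3.125]
contact_force: [0.0, 0.3, 0.6]
width: 0.468
finger_force: 0.0
```

Call:
step_arm:
  motion: "0 0 0.001 0 0.04; 0 0 0.002 0 0.04; 0 0 0.003 0 0.04; 0 0 0.004 0 0.04; 0 0 0.004 0 0.04"

```text
time: 9.1
tcp_pos: [0.5582, -0.0996, -0.0244]
tcp_rot: [3.141, -0.0, -3.125]
contact_force: [0.2, 0.5, -0.2]
width: 0.469
finger_force: 0.0
```

Call:
step_arm:
  motion: "0 0 0.001 0 0.04; 0 0 0.002 0 0.04; 0 0 0.003 0 0.04; 0 0 0.004 0 0.04; 0 0 0.004 0 0.04"

```text
time: 9.52
tcp_pos: [0.5585, -0.0997, -0.026]
tcp_rot: [-3.142, 0.001, -3.125]
contact_force: [-4.3, 0.2, 15.7]
width: 0.469
finger_force: 7.8
```

Contact came at a reading of about -0.0255, so the fingertips sit about 37 mm above the reported TCP at this opening. I'll redo the half-tile push at the corrected height.

Call:
step_arm:
  motion: "0 0 -0.03 0 0.04; 0 0 -0.055 0 0.04; 0.03 0 -0.055 0 0.04; 0.065 0 -0.055 0 0.04; 0.1 0 -0.055 0 0.04"

```text
time: 9.93
tcp_pos: [0.4579, -0.1013, 0.0272]
tcp_rot: [-3.141, 0.002, -3.125]
contact_force: [-0.3, -0.1, 0.4]
width: 0.473
finger_force: 0.0
```

Call:
step_arm:
  motion: "0.02 0 0 0 0.04; 0.035 0 0 0 0.04; 0.035 0 0.02 0 0.04; 0.035 0 0.043 0 0.04; 0.035 0 0.043 0 0.04"

```text
time: 10.35
tcp_pos: [0.4207, -0.1012, -0.0185]
tcp_rot: [3.14, -0.006, -3.126]
contact_force: [-0.2, -0.2, -0.2]
width: 0.467
finger_force: 0.0
```

Call:
step_arm:
  motion: "-0.01 0 0 0 0.04; -0.025 0 0 0 0.04; -0.04 0 0 0 0.04; -0.055 0 0 0 0.04; -0.07 0 0 0 0.04"

```text
time: 10.77
tcp_pos: [0.4958, -0.1008, -0.0149]
tcp_rot: [-3.141, 0.002, -3.125]
contact_force: [-1.4, -0.3, -0.2]
width: 0.47
finger_force: 0.2
```

Call:
step_arm:
  motion: "-0.01 0 0 0 0.04; -0.02 0 0 0 0.04; -0.03 0 0 0 0.04; -0.04 0 0 0 0.04; -0.04 0 0 0 0.04"

```text
time: 11.18
tcp_pos: [0.5363, -0.1003, -0.0158]
tcp_rot: [-3.141, 0.003, -3.125]
contact_force: [-0.0, 0.0, 0.3]
width: 0.472
finger_force: 0.0
```

```bash
python3 - <<'E'
from rig import *
import cv2
im=read_camera("side"); cv2.imwrite("pics/s5f.png",im)
im=cv2.resize(im[145:235,230:380],None,fx=5.3,fy=5.3,interpolation=cv2.INTER_CUBIC)
cv2.imwrite("pics/s5.png",im)
E
```

```text
(no output)
```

View pics/s5.png

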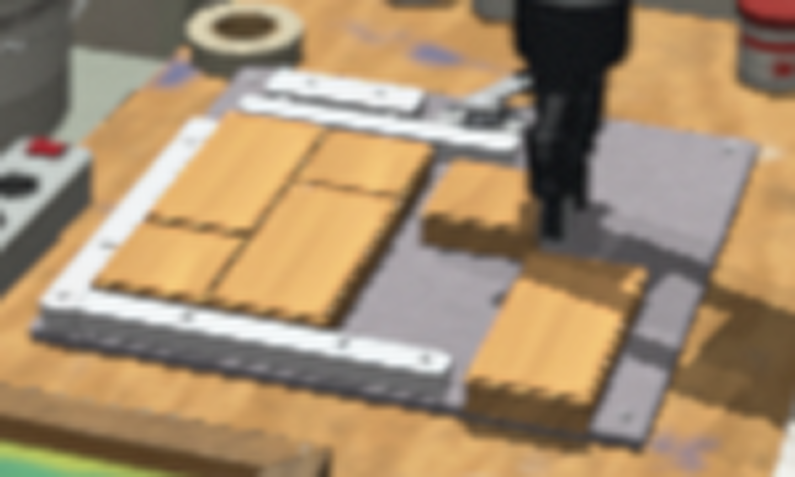

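The half tile now moves. Its back-left corner at (425,212) is about 12 mm from the second course's edge at (405,200). I'll creep on until the force rises.

Call:
step_arm:
  motion: "-0.002 0 0 0 0.04; -0.004 0 0 0 0.04; -0.006 0 0 0 0.04; -0.008 0 0 0 0.04; -0.008 0 0 0 0.04"

```text
time: 11.65
tcp_pos: [0.5417, -0.1, -0.0162]
tcp_rot: [3.142, 0.0, -3.125]
contact_force: [0.6, 0.3, 0.4]
width: 0.467
finger_force: 0.0
```

Call:
step_arm:
  motion: "-0.001 0 0 0 0.04; -0.002 0 0 0 0.04; -0.003 0 0 0 0.04; -0.004 0 0 0 0.04; -0.005 0 0 0 0.04"

```text
time: 12.07
tcp_pos: [0.5464, -0.0998, -0.0162]
tcp_rot: [3.141, -0.0, -3.125]
contact_force: [-0.3, -1.3, 0.3]
width: 0.469
finger_force: 0.4
```

Call:
step_arm:
  motion: "-0.001 0 0 0 0.04; -0.002 0 0 0 0.04; -0.003 0 0 0 0.04; -0.003 0 0 0 0.04; -0.003 0 0 0 0.04"

```text
time: 12.48
tcp_pos: [0.5498, -0.0998, -0.0162]
tcp_rot: [-3.142, 0.001, -3.125]
contact_force: [-0.2, 0.2, 0.6]
width: 0.469
finger_force: 0.0
```

Call:
step_arm:
  motion: "-0.001 0 0 0 0.04; -0.002 0 0 0 0.04; -0.003 0 0 0 0.04; -0.003 0 0 0 0.04; -0.003 0 0 0 0.04"

```text
time: 12.9
tcp_pos: [0.5527, -0.0998, -0.0162]
tcp_rot: [3.142, 0.001, -3.125]
contact_force: [-0.5, 0.4, -0.5]
width: 0.467
finger_force: 0.1
```

Call:
step_arm:
  motion: "-0.0005 0 0 0 0.04; -0.001 0 0 0 0.04; -0.0015 0 0 0 0.04; -0.002 0 0 0 0.04; -0.002 0 0 0 0.04"

```text
time: 13.32
tcp_pos: [0.5538, -0.0997, -0.0163]
tcp_rot: [3.141, -0.001, -3.125]
contact_force: [-3.6, 0.5, 1.4]
width: 0.463
finger_force: 1.6
```

Call:
step_arm:
  motion: "0.003 0 -0.025 0 0.06; 0.003 0 -0.048 0 0.085; -0.02 0 -0.048 0 0.085; -0.046 0 -0.048 0 0.085; -0.046 0 -0.048 0 0.085"

```text
time: 13.73
tcp_pos: [0.6068, -0.0993, 0.0331]
tcp_rot: [-3.14, 0.01, -3.125]
contact_force: [1.2, -0.4, -0.2]
width: 0.995
finger_force: 0.0
```

Call:
step_arm:
  motion: "0 0 0.007 0 0.085; 0 0 0.014 0 0.085; 0 0 0.021 0 0.085; 0 0 0.026 0 0.085; 0 0 0.028 0 0.085"

```text
time: 14.15
tcp_pos: [0.5988, -0.0988, 0.0022]
tcp_rot: [3.141, -0.003, -3.126]
contact_force: [-0.2, -0.4, 0.8]
width: 0.996
finger_force: 0.0
```

Call:
step_arm:
  motion: "0 0 0.003 0 0.085; 0 0 0.006 0 0.085; 0 0 0.009 0 0.085; 0 0 0.012 0 0.085; 0 0 0.014 0 0.085"

```text
time: 14.57
tcp_pos: [0.6003, -0.099, -0.0105]
tcp_rot: [3.142, -0.0, -3.125]
contact_force: [-0.1, -0.7, -0.6]
width: 0.995
finger_force: 0.0
```

```bash
python3 - <<'E'
from rig import *
import cv2
im=read_camera("side"); cv2.imwrite("pics/s6f.png",im)
im=cv2.resize(im[145:235,230:380],None,fx=5.3,fy=5.3,interpolation=cv2.INTER_CUBIC)
cv2.imwrite("pics/s6.png",im)
E
```

Call:
step_arm:
  motion: "0 0 0.003 0 0.085; 0 0 0.006 0 0.085; 0 0 0.009 0 0.085; 0 0 0.011 0 0.085; 0 0 0.011 0 0.085"

```text
time: 15.03
tcp_pos: [0.6, -0.0989, -0.0218]
tcp_rot: [3.141, -0.001, -3.125]
contact_force: [0.2, 0.1, 0.4]
width: 0.993
finger_force: 0.0
```

Call:
step_arm:
  motion: "0 0 0 0 0.082; 0 0 0 0 0.079; 0 0 0 0 0.077; 0 0 0 0 0.074; 0 0 0 0 0.074"

```text
time: 15.45
tcp_pos: [0.6006, -0.099, -0.0208]
tcp_rot: [-3.141, 0.001, -3.125]
contact_force: [0.1, -0.2, 1.8]
width: 0.872
finger_force: 24.1
```

Call:
step_arm:
  motion: "0 0.012 0 0 0.074; 0 0.03 0 0 0.074; 0 0.048 0 0 0.074; 0 0.066 0 0 0.074; 0 0.084 0 0 0.074"

```text
time: 15.87
tcp_pos: [0.599, -0.0144, -0.0208]
tcp_rot: [-3.141, 0.001, -3.125]
contact_force: [-0.1, -2.6, 3.5]
width: 0.869
finger_force: 24.1
```

Call:
step_arm:
  motion: "0 0.01 0 0 0.074; 0 0.02 0 0 0.074; 0 0.028 0 0 0.074; 0 0.028 0 0 0.074; 0 0.028 0 0 0.085"

```text
time: 16.28
tcp_pos: [0.5986, 0.0138, -0.0213]
tcp_rot: [3.141, 0.0, -3.125]
contact_force: [-0.0, 0.3, 0.5]
width: 0.985
finger_force: 0.0
```

Call:
step_arm:
  motion: "0 0 -0.025 0 0.085; 0 0 -0.05 0 0.06; 0 -0.03 -0.05 0 0.02; 0 -0.064 -0.05 0 0; 0 -0.064 -0.05 0 0"

```text
time: 16.7
tcp_pos: [0.5999, -0.0556, 0.0289]
tcp_rot: [-3.14, 0.001, -3.129]
contact_force: [0.0, 1.0, -0.9]
width: 0.446
finger_force: 0.0
```

Call:
step_arm:
  motion: "0 0 0 0 0; 0 0 0.02 0 0; 0 0 0.038 0 0; 0 0 0.038 0 0; 0 0.005 0.038 0 0"

```text
time: 17.12
tcp_pos: [0.5985, -0.0457, -0.0103]
tcp_rot: [3.141, -0.003, -3.126]
contact_force: [0.4, -0.0, 0.1]
width: 0.004
finger_force: 0.0
```

Call:
step_arm:
  motion: "0 0.005 0 0 0; 0 0.01 0 0 0; 0 0.015 0 0 0; 0 0.02 0 0 0; 0 0.023 0 0 0"

```text
time: 17.53
tcp_pos: [0.5997, -0.0223, -0.0084]
tcp_rot: [-3.141, 0.002, -3.124]
contact_force: [0.8, -2.6, 1.6]
width: -0.007
finger_force: 1.3
```

Call:
step_arm:
  motion: "0 0.001 0 0 0; 0 0.002 0 0 0; 0 0.003 0 0 0; 0 0.004 0 0 0; 0 0.004 0 0 0"

```text
time: 17.95
tcp_pos: [0.5997, -0.0194, -0.0086]
tcp_rot: [-3.141, 0.001, -3.125]
contact_force: [-0.2, -2.3, 4.2]
width: 0.001
finger_force: 2.5
```

Call:
step_arm:
  motion: "0 0.001 0 0 0; 0 0.002 0 0 0; 0 0.003 0 0 0; 0 0.003 0 0 0; 0 0.003 0 0 0"

```text
time: 18.37
tcp_pos: [0.5997, -0.0165, -0.0086]
tcp_rot: [-3.141, 0.001, -3.126]
contact_force: [0.6, -3.9, 6.1]
width: 0.003
finger_force: 2.6
```

Call:
step_arm:
  motion: "0 0 -0.002 0 0; 0 0 -0.004 0 0; 0 0.001 -0.004 0 0; 0 0.002 -0.004 0 0; 0 0.002 -0.004 0 0"

```text
time: 18.78
tcp_pos: [0.5987, -0.0136, -0.0055]
tcp_rot: [3.141, -0.001, -3.125]
contact_force: [-0.2, -0.7, 0.1]
width: 0.004
finger_force: 0.1
```

Call:
step_arm:
  motion: "0 0.0005 0 0 0; 0 0.001 0 0 0; 0 0.0015 0 0 0; 0 0.002 0 0 0; 0 0.002 0 0 0"

```text
time: 19.2
tcp_pos: [0.5989, -0.0119, -0.0053]
tcp_rot: [3.141, -0.0, -3.125]
contact_force: [-0.1, 0.2, -0.1]
width: 0.001
finger_force: 0.1
```

```bash
python3 - <<'E'
from rig import *
import cv2
s=cv2.imread
im=read_camera("side"); cv2.imwrite("pics/s7f.png",im)
im=cv2.resize(im[150:240,240:370],None,fx=6,fy=6,interpolation=cv2.INTER_CUBIC)
cv2.imwrite("pics/s7.png",im)
E
```

```text
(no output)
```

View pics/s7.png

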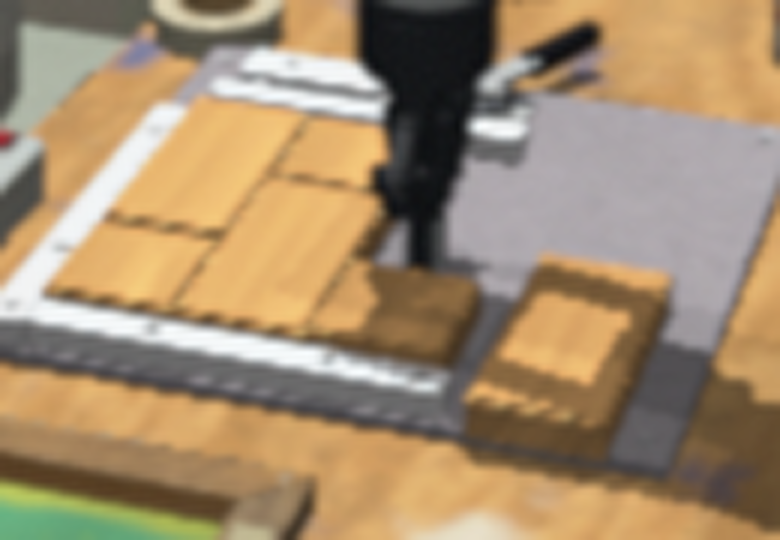

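The half tile sits against the second course and close to the side fence. I'll give it the last few millimetres.

Call:
step_arm:
  motion: "0 0.001 0 0 0; 0 0.002 0 0 0; 0 0.003 0 0 0; 0 0.004 0 0 0; 0 0.004 0 0 0"

```text
time: 19.67
tcp_pos: [0.5989, -0.0077, -0.0052]
tcp_rot: [3.141, 0.0, -3.125]
contact_force: [0.2, -0.1, -0.0]
width: 0.0
finger_force: 0.1
```

Call:
step_arm:
  motion: "0 0.001 0 0 0; 0 0.002 0 0 0; 0 0.003 0 0 0; 0 0.003 0 0 0; 0 0.003 0 0 0"

```text
time: 20.08
tcp_pos: [0.5991, -0.0048, -0.0049]
tcp_rot: [3.141, 0.001, -3.125]
contact_force: [-0.6, -0.0, 1.5]
width: 0.002
finger_force: 0.9
```

Call:
step_arm:
  motion: "0 0.0005 0 0 0; 0 0.001 0 0 0; 0 0.0015 0 0 0; 0 0.002 0 0 0; 0 0.002 0 0 0"

```text
time: 20.5
tcp_pos: [0.5993, -0.0038, -0.005]
tcp_rot: [-3.14, 0.001, -3.125]
contact_force: [0.1, -4.9, 2.5]
width: -0.001
finger_force: 3.1
```

Call:
step_arm:
  motion: "0 -0.005 0 0 0; 0 -0.005 -0.03 0 0; 0 -0.005 -0.065 0.1 0.03; 0.02 0 -0.065 0.22 0.06; 0.05 0.01 -0.065 0.34 0.085"

```text
time: 20.92
tcp_pos: [0.5521, 0.006, 0.0617]
tcp_rot: [3.138, 0.007, 2.81]
contact_force: [-1.2, 0.5, -0.8]
width: 0.422
finger_force: 0.0
```

```bash
cat >> h.py <<'E'
def to(x,y,z,yaw):
    from rig import status
    s=status.get_state(); w=s["tcp_rot"][2]; d=np.array([x,y])-s["tcp_pos"][:2]
    print("shift",np.round([d@[np.cos(w),np.sin(w)],d@[np.sin(w),-np.cos(w)],s["tcp_pos"][2]-z,-((yaw-w+np.pi)%(2*np.pi)-np.pi)],4),"at",s["time"],s["tcp_pos"].round(4),round(w,4))
E
python3 -c "
from h import *
to(.504,.029,.035,1.588)"
```

```text
shift [0.053  0.0061 0.0267 1.2222] at 20.9167 [0.5521 0.006  0.0617] 2.8102
```

Call:
step_arm:
  motion: "0.015 0.002 0 0.12 0.085; 0.03 0.004 0 0.24 0.085; 0.045 0.006 0 0.36 0.085; 0.05 0.006 0 0.48 0.085; 0.05 0.006 0 0.6 0.085"

```text
time: 21.33
tcp_pos: [0.5008, 0.0286, 0.0594]
tcp_rot: [-3.14, -0.003, 2.212]
contact_force: [0.6, 0.2, -0.4]
width: 0.997
finger_force: 0.0
```

Call:
step_arm:
  motion: "0 0 0 0.12 0.085; 0 0 0 0.24 0.085; 0 0 0 0.36 0.085; 0 0 0 0.48 0.085; 0 0 0 0.6 0.085"

```text
time: 21.75
tcp_pos: [0.5025, 0.0282, 0.0594]
tcp_rot: [-3.14, -0.001, 1.611]
contact_force: [-0.5, 1.2, 0.3]
width: 0.993
finger_force: 0.0
```

```bash
python3 -c "
from h import *
to(.504,.029,-0.010,1.588)"
```

```text
shift [0.0008 0.0015 0.0694 0.0234] at 21.75 [0.5025 0.0282 0.0594] 1.6114
```

Call:
step_arm:
  motion: "0 0.001 0.03 0.023 0.085; 0 0.001 0.05 0.023 0.085; 0 0.001 0.06 0.023 0.085; 0 0.001 0.066 0.023 0.085; 0 0.001 0.07 0.023 0.085"

```text
time: 22.17
tcp_pos: [0.5039, 0.028, -0.0108]
tcp_rot: [-3.14, -0.0, 1.595]
contact_force: [0.4, 0.0, 0.2]
width: 0.994
finger_force: 0.0
```

Call:
step_arm:
  motion: "0 0 0.003 0 0.085; 0 0 0.006 0 0.085; 0 0 0.009 0 0.085; 0 0 0.011 0 0.085; 0 0 0.011 0 0.085"

```text
time: 22.58
tcp_pos: [0.5042, 0.0279, -0.0212]
tcp_rot: [3.142, -0.0, 1.595]
contact_force: [-0.3, -0.3, -0.9]
width: 1.002
finger_force: 0.0
```

Call:
step_arm:
  motion: "0 0 0 0 0.082; 0 0 0 0 0.079; 0 0 0 0 0.077; 0 0 0 0 0.074; 0 0 0 0 0.074"

```text
time: 23.0
tcp_pos: [0.5039, 0.0279, -0.0208]
tcp_rot: [-3.141, -0.0, 1.595]
contact_force: [-1.8, -0.3, 4.3]
width: 0.87
finger_force: 24.1
```

Call:
step_arm:
  motion: "-0.012 0 0 0.006 0.074; -0.03 -0.001 0 0.006 0.074; -0.05 -0.001 0 0.006 0.074; -0.07 -0.002 0 0.006 0.074; -0.09 -0.002 0 0.006 0.074"

```text
time: 23.42
tcp_pos: [0.5047, -0.0626, -0.0208]
tcp_rot: [3.141, -0.001, 1.588]
contact_force: [-0.2, 3.6, 4.5]
width: 0.869
finger_force: 24.0
```

Call:
step_arm:
  motion: "-0.015 0 0 0 0.074; -0.024 0 0 0 0.074; -0.024 0.015 0 0 0.074; -0.024 0.035 0 0 0.074; -0.024 0.05 0 0 0.074"

```text
time: 23.83
tcp_pos: [0.5542, -0.0859, -0.021]
tcp_rot: [-3.139, 0.0, 1.589]
contact_force: [-4.5, -0.6, 7.1]
width: 0.872
finger_force: 24.9
```

```bash
python3 -c "
from h import *
to(.578,-.0864,-0.0208,1.588)
from rig import read_camera
cv2.imwrite('pics/s8f.png',read_camera('side'))
im=cv2.imread('pics/s8f.png')
cv2.imwrite('pics/s8.png',cv2.resize(im[150:240,240:370],None,fx=6,fy=6,interpolation=cv2.INTER_CUBIC))"
```

```text
shift [-0.001   0.0237 -0.0002  0.0007] at 23.8333 [ 0.5542 -0.0859 -0.021 ] 1.5887
```

View pics/s8.png

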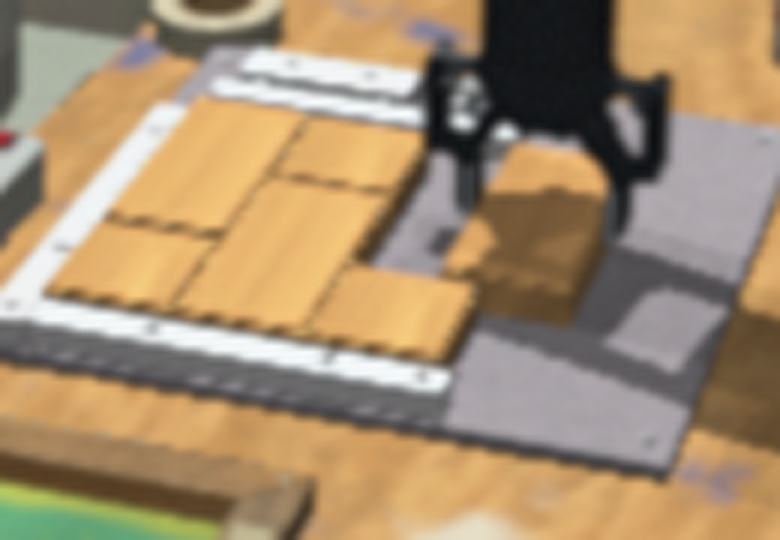

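The crop shows the full tile gripped, with its left-end corner at (445,268) just clear of the half tile's right edge. The half tile is snug at the fence. I'll advance it further, release, and turn back for the two-finger push from the front.

Call:
step_arm:
  motion: "0 0.008 0 0 0.074; 0 0.016 0 0 0.074; 0 0.02 0 0 0.074; 0 0.02 0 0 0.074; 0 0.02 0 0 0.08"

```text
time: 24.3
tcp_pos: [0.5743, -0.085, -0.0213]
tcp_rot: [-3.141, 0.0, 1.589]
contact_force: [0.4, -0.1, -0.5]
width: 0.934
finger_force: 0.0
```

Call:
step_arm:
  motion: "0 0 0 0 0.085; 0 0 0 0 0.085; 0 0 -0.02 0 0.085; 0 0 -0.045 0 0.085; 0 -0.01 -0.065 -0.08 0.085"

```text
time: 24.72
tcp_pos: [0.5667, -0.0853, 0.0447]
tcp_rot: [3.139, 0.001, 1.67]
contact_force: [0.7, -0.4, 1.1]
width: 0.996
finger_force: 0.0
```

Call:
step_arm:
  motion: "0 -0.03 0 -0.12 0.085; 0 -0.06 0 -0.24 0.085; 0 -0.09 0 -0.36 0.085; 0 -0.105 0 -0.48 0.085; 0 -0.105 0 -0.6 0.085"

```text
time: 25.13
tcp_pos: [0.4556, -0.0951, 0.0434]
tcp_rot: [-3.139, -0.003, 2.274]
contact_force: [0.4, 0.5, -0.7]
width: 0.993
finger_force: 0.0
```

Call:
step_arm:
  motion: "0 0 0 -0.12 0.085; 0 0 0 -0.24 0.085; 0 0 0 -0.36 0.085; 0 0 0 -0.48 0.085; 0 0 0 -0.6 0.085"

```text
time: 25.55
tcp_pos: [0.4602, -0.0954, 0.0437]
tcp_rot: [3.142, 0.0, 2.875]
contact_force: [-0.3, -0.2, 0.0]
width: 0.995
finger_force: 0.0
```

```bash
python3 -c "
from h import *
to(.502,-.087,-0.018,3.1597)
from rig import read_camera
cv2.imwrite('pics/t9f.png',read_camera('top'))"
```

```text
shift [-0.0381  0.0191  0.0617 -0.2849] at 25.55 [ 0.4602 -0.0954  0.0437] 2.8748
```

Call:
step_arm:
  motion: "-0.01 0.006 0 -0.12 0.085; -0.02 0.012 0.01 -0.24 0.085; -0.031 0.017 0.03 -0.285 0.085; -0.031 0.017 0.05 -0.285 0.085; -0.031 0.017 0.065 -0.285 0.085"

```text
time: 26.02
tcp_pos: [0.495, -0.0872, -0.0225]
tcp_rot: [3.142, -0.0, -3.131]
contact_force: [-0.1, 1.1, -0.8]
width: 1.0
finger_force: 0.0
```

```bash
python3 -c "
from h import *
to(.565,-.086,-0.022,3.1597)"
```

```text
shift [-0.07    0.0005 -0.0005 -0.0079] at 26.0167 [ 0.495  -0.0872 -0.0225] -3.1314
```

Call:
step_arm:
  motion: "-0.01 0 0 -0.007 0.085; -0.02 0 0 -0.007 0.085; -0.03 0 0 -0.007 0.085; -0.038 0 0 -0.007 0.085; -0.045 0 0 -0.007 0.085"

```text
time: 26.43
tcp_pos: [0.5414, -0.0869, -0.0202]
tcp_rot: [-3.141, 0.002, -3.123]
contact_force: [-2.8, 1.0, 1.5]
width: 0.997
finger_force: 1.1
```

Call:
step_arm:
  motion: "-0.003 0 0 0 0.085; -0.006 0 0 0 0.085; -0.009 0 0 0 0.085; -0.011 0 0 0 0.085; -0.012 0 0 0 0.085"

```text
time: 26.85
tcp_pos: [0.5517, -0.0865, -0.0211]
tcp_rot: [3.141, -0.0, -3.122]
contact_force: [-2.2, 0.0, 2.1]
width: 0.998
finger_force: 1.1
```

Call:
step_arm:
  motion: "-0.0005 0 0 0 0.085; -0.001 0 0 0 0.085; -0.0015 0 0 0 0.085; -0.002 0 0 0 0.085; -0.002 0 0 0 0.085"

```text
time: 27.27
tcp_pos: [0.5537, -0.0865, -0.0212]
tcp_rot: [3.141, -0.0, -3.123]
contact_force: [-2.2, -0.7, 1.9]
width: 0.997
finger_force: 1.0
```

Call:
step_arm:
  motion: "-0.0005 0 0 0 0.085; -0.001 0 0 0 0.085; -0.0015 0 0 0 0.085; -0.002 0 0 0 0.085; -0.002 0 0 0 0.085"

```text
time: 27.68
tcp_pos: [0.5544, -0.0865, -0.0213]
tcp_rot: [3.141, -0.003, -3.122]
contact_force: [-5.6, -0.2, 4.5]
width: 0.995
finger_force: 2.7
```

Call:
step_arm:
  motion: "-0.001 0 0 0 0.085; -0.002 0 0 0 0.085; -0.002 0 0 0 0.085; 0.005 0 0 0 0.085; 0.02 0 0 0 0.085"

```text
time: 28.1
tcp_pos: [0.5387, -0.0872, -0.0209]
tcp_rot: [-3.141, 0.006, -3.122]
contact_force: [0.6, -0.5, -0.5]
width: 1.0
finger_force: 0.0
```

Call:
step_arm:
  motion: "0 0.03 0 0 0.06; 0 0.065 0 0 0.04; 0 0.1 0.002 0 0.04; 0 0.122 0.005 0 0.04; -0.005 0.122 0.005 0 0.04"

```text
time: 28.52
tcp_pos: [0.5373, 0.0388, -0.0259]
tcp_rot: [3.14, -0.001, -3.119]
contact_force: [-3.8, 0.3, 3.1]
width: 0.468
finger_force: 1.4
```

```bash
python3 -c "
from h import *
to(.552,.037,-0.017,3.1597)
from rig import read_camera
cv2.imwrite('pics/t10f.png',read_camera('top'))
g=cv2.imread('pics/t10f.png')
for u in (300,310,345,350,360): print(u,g[165:200,u,0].tolist(), g[165:200,u,2].tolist())"
```

```text
shift [-0.0147 -0.0021 -0.0089  0.0046] at 28.5167 [ 0.5373  0.0388 -0.0259] -3.1189
300 [82, 81, 85, 82, 87, 90, 92, 93, 100, 101, 106, 104, 101, 97, 98, 91, 88, 85, 82, 76, 76, 74, 69, 69, 66, 56, 58, 52, 48, 47, 42, 50, 56, 61, 62] [88, 89, 92, 90, 91, 97, 100, 101, 107, 108, 115, 111, 106, 105, 104, 97, 94, 92, 88, 85, 81, 79, 74, 74, 70, 61, 60, 56, 50, 49, 45, 55, 61, 64, 66]
310 [74, 78, 81, 83, 84, 87, 87, 90, 94, 96, 98, 93, 92, 91, 88, 84, 79, 76, 72, 64, 54, 54, 52, 51, 39, 35, 36, 31, 29, 29, 28, 34, 57, 69, 75] [80, 85, 87, 90, 90, 93, 95, 99, 101, 104, 105, 102, 99, 96, 96, 91, 87, 82, 77, 68, 61, 57, 56, 53, 42, 39, 39, 32, 29, 29, 30, 39, 60, 76, 81]
345 [80, 79, 70, 68, 74, 81, 85, 82, 80, 82, 82, 82, 84, 87, 90, 84, 78, 80, 83, 84, 88, 86, 85, 88, 85, 87, 93, 92, 87, 71, 48, 35, 49, 83, 112] [156, 154, 144, 134, 146, 161, 168, 167, 167, 167, 167, 167, 168, 167, 170, 165, 161, 160, 165, 165, 169, 168, 168, 167, 166, 166, 168, 168, 162, 135, 94, 66, 59, 86, 114]
350 [82, 80, 73, 59, 72, 84, 81, 85, 79, 82, 85, 83, 81, 86, 86, 82, 79, 80, 79, 83, 83, 87, 86, 86, 88, 89, 92, 90, 84, 73, 46, 36, 46, 86, 115] [163, 161, 142, 124, 142, 163, 166, 170, 165, 167, 169, 169, 164, 166, 167, 164, 163, 161, 162, 167, 167, 169, 168, 165, 170, 168, 166, 166, 158, 136, 92, 68, 60, 88, 116]
360 [86, 82, 69, 56, 66, 80, 80, 86, 83, 77, 82, 83, 88, 87, 86, 88, 82, 81, 85, 88, 88, 85, 86, 87, 85, 92, 89, 94, 88, 74, 44, 35, 48, 85, 111] [168, 160, 135, 115, 137, 160, 166, 170, 167, 163, 167, 168, 169, 166, 167, 169, 166, 166, 167, 170, 167, 167, 167, 168, 166, 170, 165, 170, 160, 136, 89, 66, 62, 86, 109]
```

Call:
step_arm:
  motion: "0 -0.002 -0.009 0 0.04; -0.004 -0.002 -0.009 0 0.04; -0.008 -0.002 -0.009 0 0.04; -0.011 -0.002 -0.009 0 0.04; -0.012 -0.002 -0.009 0 0.04"

```text
time: 28.98
tcp_pos: [0.5514, 0.0329, -0.0172]
tcp_rot: [3.141, 0.001, -3.124]
contact_force: [0.2, -0.4, -0.7]
width: 0.47
finger_force: 0.0
```

Call:
step_arm:
  motion: "-0.0005 0 0 0 0.04; -0.001 0 0 0 0.04; -0.0015 0 0 0 0.04; -0.002 0 0 0 0.04; -0.0025 0 0 0 0.04"

```text
time: 29.4
tcp_pos: [0.552, 0.0333, -0.0174]
tcp_rot: [-3.141, -0.002, -3.122]
contact_force: [-1.3, -0.6, 1.7]
width: 0.469
finger_force: 0.8
```

Call:
step_arm:
  motion: "-0.0005 0 0 0 0.04; -0.001 0 0 0 0.04; -0.0015 0 0 0 0.04; -0.002 0 0 0 0.04; -0.002 0 0 0 0.04"

```text
time: 29.82
tcp_pos: [0.5525, 0.0333, -0.0174]
tcp_rot: [-3.141, -0.005, -3.122]
contact_force: [-6.3, -2.1, 4.3]
width: 0.47
finger_force: 3.2
```

Call:
step_arm:
  motion: "0.012 0 0 0 0.02; 0.012 0 -0.03 0 0; 0.012 -0.02 -0.06 0 0; 0.005 -0.06 -0.075 0 0; -0.005 -0.1 -0.075 0 0"

```text
time: 30.23
tcp_pos: [0.5649, -0.0655, 0.0621]
tcp_rot: [-3.141, 0.01, -3.119]
contact_force: [1.3, 0.3, 0.2]
width: 0.002
finger_force: 0.0
```

Call:
step_arm:
  motion: "-0.01 -0.04 0 0 0; -0.02 -0.08 0 0 0; -0.03 -0.12 0 0 0; -0.04 -0.16 0 0 0; -0.05 -0.2 0 0 0"

```text
time: 30.65
tcp_pos: [0.6166, -0.2666, 0.0581]
tcp_rot: [-3.141, 0.002, -3.123]
contact_force: [1.4, -0.2, 0.3]
width: 0.002
finger_force: 0.0
```

```bash
python3 -c "
from h import *
to(.6304,-.3215,-0.003,3.1597)
from rig import read_camera
cv2.imwrite('pics/t11f.png',read_camera('top')); cv2.imwrite('pics/s11f.png',read_camera('side'))
g=cv2.imread('pics/t11f.png')
print('rows (seams) by column')
for u in (292,300,308,316,324,332,340,350,360,370): print(u,g[140:205,u,2].tolist())
print('cols (end joint) by row')
for v in (172,180,188): print(v,g[v,276:390,2].tolist())"
```

```text
shift [-0.0128 -0.0552  0.0611  0.0007] at 30.65 [ 0.6166 -0.2666  0.0581] -3.1227
rows (seams) by column
292 [156, 145, 148, 153, 164, 167, 169, 171, 171, 168, 169, 169, 169, 168, 166, 160, 168, 167, 170, 171, 170, 169, 168, 171, 170, 170, 163, 139, 111, 134, 144, 153, 156, 159, 159, 160, 164, 166, 166, 166, 164, 165, 169, 170, 172, 169, 169, 174, 175, 170, 169, 166, 166, 161, 139, 114, 86, 64, 84, 112, 118, 117, 120, 122, 122]
300 [150, 138, 152, 157, 160, 164, 169, 166, 169, 168, 168, 171, 170, 167, 163, 160, 160, 168, 169, 171, 169, 169, 168, 168, 170, 170, 166, 146, 130, 128, 143, 151, 159, 164, 161, 161, 165, 167, 168, 170, 166, 165, 168, 168, 169, 171, 171, 168, 172, 171, 170, 167, 168, 164, 140, 114, 94, 68, 83, 114, 118, 120, 119, 119, 116]
308 [144, 131, 147, 155, 165, 169, 166, 169, 167, 169, 168, 168, 169, 169, 166, 161, 162, 166, 171, 170, 170, 168, 170, 168, 170, 169, 162, 139, 115, 121, 138, 153, 163, 169, 167, 167, 168, 170, 170, 168, 169, 170, 168, 169, 169, 169, 168, 170, 171, 168, 166, 171, 170, 162, 140, 108, 83, 64, 84, 113, 116, 118, 116, 118, 115]
316 [104, 114
[... 3266 characters left out ...]
 172, 169, 167, 168, 170, 168, 170, 168, 170, 169, 166, 170, 164, 157, 139, 121, 97, 74, 67, 59, 64, 88, 106, 100, 90, 87, 79, 69, 53, 56, 61]
188 [138, 136, 125, 129, 156, 172, 172, 173, 174, 169, 152, 139, 157, 163, 169, 166, 175, 171, 169, 173, 170, 170, 172, 167, 172, 173, 169, 169, 172, 174, 168, 168, 171, 170, 168, 170, 170, 159, 148, 129, 115, 98, 110, 149, 167, 165, 171, 171, 169, 171, 171, 171, 171, 169, 168, 171, 169, 169, 171, 170, 170, 167, 171, 171, 168, 169, 172, 167, 169, 169, 168, 171, 169, 171, 169, 168, 169, 169, 170, 171, 171, 170, 170, 168, 170, 168, 173, 170, 171, 170, 170, 168, 168, 169, 165, 160, 145, 110, 78, 64, 59, 57, 55, 50, 49, 47, 49, 49, 46, 49, 54, 58, 57, 60]
```

The top view numbers show the seam straight at row 168 for all columns and a common front edge at row 194. The end joint is about 10 mm, so step 1 is met. Next is the lever.

Call:
step_arm:
  motion: "-0.006 -0.03 0 0 0; -0.013 -0.055 0 0 0; -0.013 -0.055 0.02 0 0; -0.013 -0.055 0.045 0 0; -0.013 -0.055 0.06 0 0"

```text
time: 31.17
tcp_pos: [0.6291, -0.3187, -0.0043]
tcp_rot: [3.141, -0.001, -3.123]
contact_force: [-0.6, 0.4, -1.1]
width: 0.002
finger_force: 0.0
```

```bash
python3 -c "
from h import *
from rig import status
s=status.get_state();w=s['tcp_rot'][2];c=s['tcp_pos'][:2];print(c,w,s['contact_force'])
p=np.array([.60227,-.03786]);R=rot(.018)
for q in range(245,139,-7):
    f=np.radians(q);d=np.array([np.cos(f),np.sin(f)]);t=np.array([-d[1],d[0]])
    n=np.array([.03,-.1935])+.080*d+(.009+.011*abs(t[0])+.005*abs(t[1]))*t
    e=R@n+p-c
    print(q,np.round([e@[np.cos(w),np.sin(w)],e@[np.sin(w),-np.cos(w)]],4))
"
```

```text
[ 0.62913242 -0.31868682] -3.123210456857609 [-0.63167335  0.44132424 -1.08029907]
245 [0.0065 0.0064]
238 [0.0164 0.0088]
231 [0.0261 0.0126]
224 [0.0353 0.0176]
217 [0.0439 0.024 ]
210 [0.0517 0.0315]
203 [0.0584 0.0401]
196 [0.064  0.0496]
189 [0.0683 0.0598]
182 [0.0712 0.0706]
175 [0.0728 0.0799]
168 [0.0734 0.0886]
161 [0.073  0.0975]
154 [0.0717 0.1064]
147 [0.0693 0.1153]
140 [0.0658 0.124 ]
```

Call:
step_arm:
  motion: "0.008 0.006 0 0 0; 0.016 0.009 0 0 0; 0.026 0.0125 0 0 0; 0.035 0.0175 0 0 0; 0.044 0.024 0 0 0"

```text
time: 31.58
tcp_pos: [0.5859, -0.296, -0.0009]
tcp_rot: [-3.14, 0.004, -3.122]
contact_force: [0.6, 0.6, 0.9]
width: 0.001
finger_force: 0.4
```

Call:
step_arm:
  motion: "0.008 0.0075 0 0 0; 0.0145 0.016 0 0 0; 0.02 0.0255 0 0 0; 0.0245 0.036 0 0 0; 0.0245 0.036 0 0 0"

```text
time: 32.0
tcp_pos: [0.5586, -0.2581, -0.0019]
tcp_rot: [3.14, -0.001, -3.121]
contact_force: [0.2, 0.2, 0.6]
width: 0.002
finger_force: 0.0
```

Call:
step_arm:
  motion: "0.001 0.005 0 0 0; 0.003 0.01 0 0 0; 0.0045 0.015 0 0 0; 0.005 0.02 0 0 0; 0.005 0.026 0 0 0"

```text
time: 32.42
tcp_pos: [0.5542, -0.2342, -0.0024]
tcp_rot: [3.141, -0.0, -3.123]
contact_force: [0.8, -0.2, 0.4]
width: 0.001
finger_force: 0.0
```

```bash
python3 -c "
from h import *
to(.5586,-.2581,0,3.16)
from rig import read_camera
cv2.imwrite('pics/t12f.png',read_camera('top')); cv2.imwrite('pics/s12f.png',read_camera('side'))
for n in 'top0','t11f','t12f':
  g=cv2.imread(f'pics/{n}.png'); print(n,g[184,415:445,2].tolist())
for n in 's11f','s12f':
  g=cv2.imread(f'pics/{n}.png');print(n,[g[v,320:350,2].tolist() for v in (155,158,161)])"
```

```text
shift [-0.0039 -0.024  -0.0024  0.0005] at 32.4167 [ 0.5542 -0.2342 -0.0024] -3.1227
top0 [61, 58, 51, 40, 35, 30, 21, 16, 14, 7, 21, 17, 21, 27, 28, 22, 23, 15, 22, 27, 43, 63, 92, 103, 115, 124, 122, 124, 117, 120]
t11f [71, 73, 73, 73, 78, 73, 76, 78, 80, 77, 79, 79, 82, 80, 81, 84, 85, 84, 81, 82, 87, 81, 81, 79, 80, 80, 81, 83, 83, 84]
t12f [29, 21, 29, 27, 26, 30, 34, 35, 35, 35, 42, 46, 47, 47, 47, 48, 54, 53, 59, 60, 60, 60, 67, 67, 70, 70, 70, 76, 69, 72]
s11f [[193, 195, 197, 196, 194, 197, 201, 204, 207, 207, 201, 190, 167, 126, 89, 54, 30, 22, 27, 75, 146, 197, 206, 206, 208, 209, 211, 212, 214, 219], [198, 191, 189, 191, 190, 186, 164, 123, 84, 50, 24, 12, 12, 12, 13, 27, 47, 75, 103, 133, 165, 184, 191, 197, 202, 205, 207, 208, 209, 208], [184, 164, 137, 114, 98, 90, 89, 84, 71, 56, 49, 73, 109, 141, 153, 141, 130, 127, 137, 158, 179, 193, 197, 198, 198, 201, 204, 206, 208, 209]]
s12f [[193, 196, 197, 196, 196, 197, 202, 205, 207, 208, 208, 207, 207, 208, 203, 173, 98, 32, 18, 19, 17, 15, 14, 16, 52, 122, 184, 210, 217, 219], [209, 204, 201, 197, 195, 195, 196, 195, 195, 196, 200, 205, 210, 206, 191, 169, 135, 87, 53, 32, 20, 17, 23, 38, 55, 74, 117, 169, 205, 210], [205, 204, 207, 209, 206, 201, 195, 189, 185, 179, 151, 98, 60, 34, 24, 24, 23, 27, 33, 31, 24, 23, 37, 53, 56, 62, 102, 162, 203, 210]]
```

Call:
step_arm:
  motion: "0 0.004 0 0 0; 0 0.008 0 0 0; -0.001 0.012 0 0 0; -0.001 0.016 0 0 0; -0.002 0.02 0 0 0"

```text
time: 32.93
tcp_pos: [0.5558, -0.214, -0.0023]
tcp_rot: [3.141, -0.0, -3.122]
contact_force: [-0.4, -0.5, 0.3]
width: -0.004
finger_force: 0.0
```

Call:
step_arm:
  motion: "-0.001 0.002 0 0 0; -0.001 0.004 0 0 0; -0.002 0.006 0 0 0; -0.002 0.007 0 0 0; -0.002 0.008 0 0 0"

```text
time: 33.35
tcp_pos: [0.5578, -0.2063, -0.0022]
tcp_rot: [-3.142, 0.0, -3.122]
contact_force: [0.4, -0.8, -0.4]
width: 0.005
finger_force: 0.0
```

Call:
step_arm:
  motion: "-0.001 0.002 0 0 0; -0.001 0.004 0 0 0; -0.002 0.005 0 0 0; -0.002 0.006 0 0 0; -0.002 0.006 0 0 0"

```text
time: 33.77
tcp_pos: [0.5596, -0.2002, -0.0023]
tcp_rot: [3.141, -0.0, -3.122]
contact_force: [-0.2, -0.0, -0.4]
width: -0.005
finger_force: 0.0
```

Call:
step_arm:
  motion: "-0.001 0.001 0 0 0; -0.001 0.002 0 0 0; -0.001 0.003 0 0 0; -0.002 0.004 0 0 0; -0.002 0.004 0 0 0"

```text
time: 34.18
tcp_pos: [0.5617, -0.1962, -0.0022]
tcp_rot: [3.141, 0.0, -3.122]
contact_force: [0.4, 0.6, 0.1]
width: 0.005
finger_force: 0.0
```

```bash
python3 -c "
from h import *
from rig import read_camera
cv2.imwrite('pics/s13f.png',read_camera('side'))
# expected side-view grip positions per lever angle (top of grip)
p=np.array([.60227,-.03786]);R=rot(.018)
m=camera_model('side'); f=200/np.tan(np.radians(m['fovy']/2)); Rc,_=cv2.Rodrigues(m['rvec'])
def pr(P): q=Rc@P+m['tvec']; return (np.array([m['cx'],m['cy']])+f*q[:2]/q[2]).round(1)
for a in (0,1.2,1.4,1.5,1.658):
  h=np.radians(245)-a; print(a,[pr(np.r_[R@(np.array([.03,-.1935])+r*np.array([np.cos(h),np.sin(h)]))+p,.0355]).tolist() for r in(0,.05,.08,.11)])
g=cv2.cvtColor(cv2.imread('pics/s13f.png'),cv2.COLOR_BGR2GRAY)
for v in range(150,184,2): print(v,g[v,315:365].tolist())
"
```

```text
0 [[319.5, 162.5], [328.2, 158.1], [333.2, 155.5], [338.2, 152.9]]
1.2 [[319.5, 162.5], [332.2, 164.9], [339.9, 166.3], [347.7, 167.8]]
1.4 [[319.5, 162.5], [331.1, 166.0], [338.2, 168.1], [345.4, 170.3]]
1.5 [[319.5, 162.5], [330.3, 166.5], [337.0, 169.0], [343.8, 171.5]]
1.658 [[319.5, 162.5], [328.9, 167.3], [334.8, 170.2], [340.7, 173.2]]
150 [164, 160, 158, 158, 157, 153, 149, 147, 148, 147, 138, 135, 149, 154, 155, 153, 127, 69, 55, 70, 62, 38, 20, 17, 16, 19, 22, 53, 112, 157, 169, 171, 171, 170, 171, 173, 176, 179, 180, 178, 177, 174, 172, 170, 170, 167, 164, 162, 160, 163]
152 [158, 157, 158, 157, 157, 157, 157, 159, 158, 160, 160, 161, 160, 163, 162, 155, 126, 76, 67, 70, 57, 32, 16, 17, 18, 19, 32, 78, 130, 164, 170, 170, 171, 170, 171, 173, 176, 177, 178, 177, 175, 174, 172, 170, 168, 164, 161, 159, 159, 162]
154 [150, 153, 154, 154, 156, 156, 157, 158, 158, 158, 159, 162, 164, 161, 138, 82, 50, 58, 66, 58, 40, 30, 30, 26, 23, 18, 41, 93, 143, 168, 172, 173, 174, 176, 178, 179, 179, 179, 178, 176, 172, 168, 166, 166, 166, 163, 160, 158, 159, 163]
156 [139, 144, 148, 152, 
[... 2617 characters left out ...]
171, 172, 171, 171, 170]
178 [193, 191, 190, 189, 189, 190, 191, 179, 147, 119, 113, 113, 111, 103, 88, 75, 71, 76, 81, 81, 81, 80, 80, 80, 80, 82, 86, 92, 93, 93, 95, 95, 94, 92, 87, 82, 79, 79, 88, 102, 121, 140, 148, 155, 158, 159, 162, 165, 169, 170]
180 [192, 190, 187, 188, 190, 192, 194, 195, 194, 190, 178, 153, 131, 101, 79, 66, 70, 77, 80, 82, 84, 85, 88, 91, 92, 94, 94, 94, 94, 94, 91, 87, 83, 80, 79, 79, 80, 80, 80, 79, 78, 81, 87, 96, 102, 118, 139, 149, 156, 160]
182 [187, 185, 187, 189, 192, 193, 195, 197, 199, 201, 201, 187, 142, 93, 66, 67, 76, 80, 83, 89, 94, 95, 95, 94, 94, 95, 95, 94, 89, 83, 80, 80, 80, 80, 81, 80, 80, 79, 80, 82, 91, 100, 97, 85, 80, 80, 81, 88, 101, 118]
```

```bash
python3 -c "
from h import *
p=np.array([.60227,-.03786]);R=rot(.018)
m=camera_model('side'); f=200/np.tan(np.radians(m['fovy']/2)); Rc,_=cv2.Rodrigues(m['rvec'])
def pr(P): q=Rc@P+m['tvec']; return (np.array([m['cx'],m['cy']])+f*q[:2]/q[2]).round(1)
print('tip',[(z,pr(np.array([.5617,-.196,z])).tolist()) for z in(.01,.02,.03,.04,.05)])
print('touch ref (seen 328,~190.?)',pr(np.array([.5585,-.073,.012])))
for a in (.2,.4,.5,.6,.7,.8,1.0):
  h=np.radians(245)-a; print(a,[pr(np.r_[R@(np.array([.03,-.1935])+r*np.array([np.cos(h),np.sin(h)]))+p,.0355]).tolist() for r in(0,.05,.08,.115)])
b=cv2.cvtColor(cv2.imread('pics/s13f.png'),cv2.COLOR_BGR2GRAY);a=cv2.cvtColor(cv2.imread('pics/s12f.png'),cv2.COLOR_BGR2GRAY)
for v in range(152,172,2): print(v,a[v,322:362].tolist())
"
```

```text
tip [(0.01, [335.9, 176.0]), (0.02, [336.0, 173.6]), (0.03, [336.1, 171.2]), (0.04, [336.2, 168.8]), (0.05, [336.3, 166.3])]
touch ref (seen 328,~190.?) [327.1 192.4]
0.2 [[319.5, 162.5], [330.0, 159.0], [336.1, 156.9], [343.2, 154.5]]
0.4 [[319.5, 162.5], [331.4, 160.0], [338.5, 158.6], [346.6, 156.9]]
0.5 [[319.5, 162.5], [332.0, 160.6], [339.4, 159.5], [347.9, 158.1]]
0.6 [[319.5, 162.5], [332.4, 161.2], [340.1, 160.4], [348.9, 159.5]]
0.7 [[319.5, 162.5], [332.7, 161.8], [340.6, 161.4], [349.7, 160.9]]
0.8 [[319.5, 162.5], [332.9, 162.4], [340.9, 162.4], [350.2, 162.3]]
1.0 [[319.5, 162.5], [332.8, 163.7], [340.8, 164.4], [350.3, 165.2]]
152 [158, 159, 160, 159, 160, 161, 162, 164, 168, 172, 175, 175, 154, 96, 40, 32, 37, 33, 23, 20, 18, 19, 19, 39, 87, 137, 166, 171, 173, 175, 177, 177, 176, 175, 173, 172, 170, 167, 164, 161]
154 [157, 157, 158, 160, 161, 163, 164, 166, 169, 171, 170, 170, 162, 130, 66, 21, 26, 25, 19, 16, 19, 16, 33, 79, 135, 169, 177, 178, 179, 179, 179, 178, 176, 172, 169, 167, 167, 165, 162, 160]
156 [158, 159, 158, 161, 161, 162, 164, 165, 166, 164, 164, 16
[... 786 characters left out ...]
105, 90, 50, 22, 27, 46, 72, 111, 152, 168, 169, 166, 167, 166, 165, 164, 162, 160, 163, 169, 176, 179, 177, 174, 170]
166 [92, 67, 75, 99, 105, 100, 98, 100, 98, 91, 84, 96, 116, 123, 126, 126, 115, 97, 88, 83, 77, 75, 80, 97, 125, 150, 159, 160, 161, 160, 160, 161, 162, 163, 166, 171, 174, 174, 175, 173]
168 [73, 68, 85, 125, 158, 161, 147, 136, 139, 141, 142, 146, 151, 151, 152, 153, 154, 152, 144, 122, 93, 80, 76, 77, 86, 105, 130, 150, 157, 157, 162, 164, 163, 162, 166, 171, 176, 177, 176, 180]
170 [137, 152, 169, 174, 165, 145, 143, 149, 150, 149, 149, 151, 151, 146, 140, 135, 123, 102, 90, 80, 79, 80, 80, 79, 78, 81, 91, 101, 117, 135, 140, 147, 155, 160, 166, 168, 168, 166, 167, 171]
```

The fingertip rode over the grip: it is near z = 0.037 and the lever stopped at about 0.6 rad. I'll go back behind the grip and work 14 mm lower.

Call:
step_arm:
  motion: "0 0 -0.03 0 0; -0.01 -0.035 -0.03 0 0; -0.02 -0.072 -0.03 0 0; -0.0286 -0.108 -0.03 0 0; -0.0286 -0.108 -0.03 0 0"

```text
time: 34.65
tcp_pos: [0.5945, -0.3105, 0.0283]
tcp_rot: [-3.137, 0.005, -3.126]
contact_force: [1.1, -0.3, 0.0]
width: 0.001
finger_force: 0.0
```

Call:
step_arm:
  motion: "0 0 0.01 0 0; 0 0 0.02 0 0; 0 0 0.03 0 0; 0 0 0.038 0 0; 0 0 0.044 0 0"

```text
time: 35.07
tcp_pos: [0.5913, -0.3022, -0.0181]
tcp_rot: [3.14, -0.002, -3.121]
contact_force: [-0.5, -0.3, -0.1]
width: -0.002
finger_force: 0.0
```

```bash
python3 -c "
from h import *
from rig import status,read_camera
s=status.get_state();w=s['tcp_rot'][2];c=s['tcp_pos'][:2];print(s['tcp_pos'],w,s['contact_force'])
p=np.array([.60227,-.03786]);R=rot(.018)
for a in (.5,.6,.7,.8,.9,1.0,1.1,1.2,1.3,1.4,1.5,1.6,1.658,1.75):
    f=np.radians(245)-a;d=np.array([np.cos(f),np.sin(f)]);t=np.array([-d[1],d[0]])
    n=np.array([.03,-.1935])+.080*d+(.009+.011*abs(t[0])+.005*abs(t[1]))*t
    e=R@n+p-c
    print(a,np.round([e@[np.cos(w),np.sin(w)],e@[np.sin(w),-np.cos(w)]],4))
"
```

```text
[ 0.59131828 -0.30222371 -0.01807834] -3.1210961723127535 [-0.46229418 -0.32858288 -0.13376898]
0.5 [0.0071 0.0075]
0.6 [0.0135 0.0136]
0.7 [0.0192 0.0205]
0.8 [0.0241 0.028 ]
0.9 [0.0282 0.0361]
1.0 [0.0314 0.0447]
1.1 [0.0336 0.0536]
1.2 [0.0349 0.0613]
1.3 [0.0356 0.0684]
1.4 [0.0357 0.0756]
1.5 [0.0351 0.0829]
1.6 [0.0338 0.0902]
1.658 [0.0328 0.0944]
1.75 [0.0306 0.101 ]
```

Call:
step_arm:
  motion: "0.007 0.0075 0 0 0; 0.0135 0.0135 0 0 0; 0.019 0.0205 0 0 0; 0.024 0.028 0 0 0; 0.028 0.036 0 0 0"

```text
time: 35.48
tcp_pos: [0.5632, -0.2676, -0.0159]
tcp_rot: [-3.141, 0.001, -3.122]
contact_force: [1.3, -1.3, 0.1]
width: -0.002
finger_force: 0.6
```

Call:
step_arm:
  motion: "0.0035 0.0085 0 0 0; 0.0055 0.0175 0 0 0; 0.007 0.025 0 0 0; 0.0075 0.032 0 0 0; 0.0075 0.036 0 0 0"

```text
time: 35.9
tcp_pos: [0.5551, -0.2313, -0.0161]
tcp_rot: [3.141, -0.0, -3.122]
contact_force: [0.2, -0.7, 0.2]
width: -0.002
finger_force: 0.4
```

Call:
step_arm:
  motion: "0 0.003 0 0 0; 0 0.007 0 0 0; -0.001 0.01 0 0 0; -0.001 0.014 0 0 0; -0.002 0.017 0 0 0"

```text
time: 36.32
tcp_pos: [0.5568, -0.215, -0.0164]
tcp_rot: [3.141, -0.0, -3.123]
contact_force: [0.1, -1.2, 0.3]
width: 0.004
finger_force: 0.3
```

Call:
step_arm:
  motion: "0 0.0015 0 0 0; -0.001 0.003 0 0 0; -0.001 0.0045 0 0 0; -0.001 0.006 0 0 0; -0.002 0.007 0 0 0"

```text
time: 36.73
tcp_pos: [0.5578, -0.2117, -0.0163]
tcp_rot: [-3.136, -0.002, -3.12]
contact_force: [-5.3, -15.2, 0.3]
width: -0.001
finger_force: 8.2
```

Call:
step_arm:
  motion: "0 0.001 0 0 0; 0 0.002 0 0 0; -0.001 0.003 0 0 0; -0.001 0.004 0 0 0; -0.001 0.004 0 0 0"

```text
time: 37.15
tcp_pos: [0.5579, -0.2114, -0.0162]
tcp_rot: [-3.131, -0.003, -3.118]
contact_force: [-8.2, -24.3, -1.0]
width: -0.0
finger_force: 12.5
```

Call:
step_arm:
  motion: "0 -0.008 0 0 0; 0 -0.02 0 0 0; 0 -0.03 -0.02 0 0; 0 -0.04 -0.05 0 0; 0.02 -0.05 -0.08 0 0"

```text
time: 37.57
tcp_pos: [0.5435, -0.2554, 0.0641]
tcp_rot: [3.141, 0.002, -3.121]
contact_force: [0.6, -0.4, 0.5]
width: -0.002
finger_force: 0.0
```

Call:
step_arm:
  motion: "0.04 -0.01 -0.01 0 0; 0.08 -0.02 -0.02 0 0; 0.12 -0.03 -0.03 0 0; 0.15 -0.04 -0.04 0 0; 0.17 -0.04 -0.04 0 0"

```text
time: 37.98
tcp_pos: [0.3699, -0.2997, 0.1057]
tcp_rot: [-3.139, 0.002, -3.124]
contact_force: [0.3, -0.2, 0.1]
width: 0.002
finger_force: 0.0
```

```bash
python3 -c "
from h import *
from rig import read_camera,status
print(status.get_state()['tcp_pos'])
t=read_camera('top');s=read_camera('side');cv2.imwrite('pics/t14f.png',t);cv2.imwrite('pics/s14f.png',s)
g=cv2.cvtColor(t,cv2.COLOR_BGR2GRAY)
for v in (122,150,160,180,188): print(v,'R',t[v,284:324,2].tolist(),'\n  R',t[v,340:400,2].tolist(),'\n  B',t[v,340:400,0].tolist())
print('lever region gray, u 372:402'); 
for v in range(178,216,3): print(v,g[v,366:406].tolist())
for u in (300,340,360): print('col',u,t[112:200,u,2].tolist())
"
```

```text
[ 0.36988735 -0.29972449  0.10569834]
122 R [169, 165, 154, 122, 119, 142, 151, 156, 152, 157, 151, 152, 154, 153, 157, 157, 158, 155, 157, 158, 158, 158, 161, 157, 159, 157, 158, 158, 160, 156, 137, 125, 132, 149, 159, 164, 165, 162, 164, 164] 
  R [163, 163, 161, 162, 165, 162, 163, 161, 163, 159, 163, 161, 160, 161, 162, 163, 160, 161, 161, 161, 163, 161, 165, 162, 162, 163, 165, 160, 151, 150, 158, 164, 168, 165, 166, 164, 134, 112, 106, 108, 110, 108, 112, 106, 105, 102, 106, 107, 105, 89, 92, 135, 163, 168, 168, 166, 165, 163, 169, 168] 
  B [79, 79, 78, 78, 82, 79, 80, 78, 80, 75, 81, 79, 79, 78, 78, 80, 77, 78, 78, 78, 78, 77, 81, 79, 80, 80, 82, 80, 82, 102, 149, 171, 177, 176, 178, 172, 139, 111, 106, 107, 108, 107, 112, 106, 105, 102, 105, 107, 103, 90, 94, 143, 173, 178, 179, 177, 175, 177, 178, 180]
150 R [166, 166, 158, 123, 117, 144, 161, 164, 162, 167, 162, 164, 164, 165, 166, 161, 160, 162, 165, 164, 163, 165, 164, 164, 167, 163, 164, 162, 164, 163, 165, 165, 164, 166, 168, 165, 166, 168, 166, 167] 
  R [161, 152, 128, 121, 145, 158, 161, 161, 160, 162, 161, 163, 161
[... 6067 characters left out ...]
160, 162, 161, 164, 162, 161, 162, 160, 161, 163, 163, 166, 163, 163, 166, 165, 166, 165, 156, 137, 108, 133, 158, 165, 167, 165, 163, 164, 165, 165, 164, 164, 162, 158, 159, 160, 165, 166, 165, 165, 166, 165, 166, 165, 164, 159, 132, 96, 71, 67, 85, 110]
col 360 [165, 163, 161, 154, 145, 153, 158, 163, 163, 162, 163, 164, 165, 166, 167, 162, 163, 161, 162, 164, 165, 163, 166, 166, 165, 165, 165, 159, 142, 121, 129, 139, 146, 155, 160, 159, 158, 161, 166, 165, 164, 164, 165, 165, 164, 166, 168, 168, 166, 165, 164, 164, 160, 165, 158, 135, 112, 139, 155, 164, 161, 162, 164, 164, 164, 164, 167, 166, 166, 162, 165, 168, 165, 163, 166, 163, 166, 165, 167, 166, 165, 161, 133, 86, 64, 57, 85, 111]
```

```bash
python3 -c "
from h import *
from rig import status,manip
t=cv2.imread('pics/t14f.png');g=cv2.cvtColor(t,cv2.COLOR_BGR2GRAY)
pts=[]
for v in range(189,207):
    r=g[v,376:400].astype(float); w=np.clip(80-r,0,None); pts.append((376+(w*np.arange(24)).sum()/w.sum(),v))
p=np.array([.60227,-.03786]);W=(rot(.018).T@(ray(pts,.0355)-p).T).T
vx,vy,x0,y0=cv2.fitLine(W.astype(np.float32),cv2.DIST_L2,0,0,0).ravel()
d=np.array([vx,vy])*(-1 if vx>0 else 1); print('lever',np.radians(245)-np.arctan2(d[1],d[0])%(2*np.pi), 'mean-from-pivot', np.radians(245)-np.arctan2(*(W.mean(0)-[.03,-.1935])[::-1])%(2*np.pi))
q=lambda u,v,z:((rot(.018).T@(ray([(u,v)],z)-p).T).T*1e3).round(1)
print('bar edge',q(370.7,122,.029),q(371,180,.029),'joint3',q(314.5,184,.038),'joint2',q(342.6,155,.038))
"
```

```text
lever 1.6491929493532709 mean-from-pivot 1.6737499424383158
bar edge [[ 173.5 -116.2]] [[   8.2 -113.4]] joint3 [[-4.9 38.8]] joint2 [[ 75.7 -37. ]]
```

The lever measures about 1.65 rad, so it is fully over. The bar face is at about -113.5 mm, and the third-course end joint is at y ≈ 38 mm, as it should be. I'm handing in.

```bash
python3 -c "
from rig import manip
print(manip.job_done())"
```

```text
the job is handed in; nothing more can be done
None
```

The third course is laid snug and in running bond, the clamp lever is fully over (about 1.65 rad by the camera) with the end joints closed, and the job is handed in; the hand-in returned no verdict.

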